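# Load the sample lift and latch it down

## Task

Load the optical reader's sloping sample lift: lay the square test block in the yellow outline and the steel coupon in the white outline, flat and squared up with the outlines. When both are in, press the loaded platform down firmly but without forcing it, and hold it down on its stop until the slow catch has engaged, so that it stays down by itself when you let go. Leave everything else on the bench where it is.

Things in the scene. Friction and masses are not known exactly. Their poses are not given: they have to be found in the camera images.
- reader: Bench optical reader, fixed. Grey base 215x190x14 mm, rear column, white head 150 wide, underside 312 mm above the bench, front face at x = -36 mm: it overhangs the sloping lift, so the tool cannot stand upright over it; come square to the slope. Origin on the bench under the lift; x to the column, y left, z up.
- lift_top (a point): Centre of the platform's upper face: rubber-faced plate, 84 mm up the slope (its x) x 150 wide (its y, to the left). z points out of the face, leaning 32 degrees from vertical to the front (-x of the reader). Lip on the lower edge 5 mm high, inner side at x = -40 mm. It stands 50 mm above the deck; nothing beside it is higher. It sinks along -z.
- bay_square (a point): Centre of the yellow square outline (56x56 mm) on the platform's face, left of centre; axes as lift_top. Bay of the square block; 78 mm from the other bay.
- bay_coupon (a point): Centre of the white outline (50 mm up the slope x 34 wide) on the platform's face, right of centre; axes as lift_top. Bay of the coupon, whose long side runs up the slope.
- lift (a joint): Platform's sinking along its -z, m; 0 = up. Its spring carries both parts unsunk; pressing takes 5 to 8 N at first, 13 N deep down, and briefly 4 to 12 N more (if slow) as the side catch is pushed aside, before the solid stop. The catch holds it 14 to 23 mm down (unknown, set anew), 3 mm above the stop. It creeps home in 1 to 2 s on the stop; let go too soon and it springs up. Over 60 N is forcing it.
- square_block_mid (a point): Centre (half-way up) of the square steel test block, 50x50x13 mm, 0.19 to 0.38 kg, lying flat on the bench at the start; axes along its sides, z up through its thickness.
- coupon_mid (a point): Centre (half-way up) of the sawn steel coupon, 28 (its x) x 45 (its y) x 12 mm (its z), 0.08 to 0.17 kg, lying flat on the bench at the start.
- round_block: bystander: round steel test block, 60 across, 15 high (mm); origin at its underside. Leave alone.
- gauge_block: bystander: steel gauge block 30x30x9 (mm); origin at its underside. Leave alone.
- tea_mug: bystander: tea mug 82x120x94 (mm); origin at its underside. Leave alone.
- v_block: bystander: black V-block 40x60, 56 high (mm); origin at its underside. Leave alone.
Not all that is in view belongs to the job. Leave any black or pink look-alike of the part that bears square_block_mid alone.

How it is judged:
On the way:
1. both parts lie in their outlines while the platform is still up (x of square_block_mid in the frame of bay_square between -0.015 and 0.015 m and y of square_block_mid in the frame of bay_square between -0.015 and 0.015 m and z of square_block_mid in the frame of bay_square between 0.0025 and 0.0115 m and angle between the z axis of square_block_mid and the z axis of bay_square, either way round below 0.15 rad and x of coupon_mid in the frame of bay_coupon between -0.015 and 0.015 m and y of coupon_mid in the frame of bay_coupon between -0.015 and 0.015 m and z of coupon_mid in the frame of bay_coupon between 0.002 and 0.011 m and angle between the z axis of coupon_mid and the z axis of bay_coupon, either way round below 0.15 rad and (angle between the x axis of square_block_mid and the x axis of bay_square, either way round below 0.35 rad or angle between the x axis of square_block_mid and the y axis of bay_square, either way round below 0.35 rad) and angle between the y axis of coupon_mid and the x axis of bay_coupon, either way round below 0.35 rad and value of joint lift below 0.007 m), for 0.1 s.
At the end, for the whole second after the job is handed in: The platform stays down on its catch by itself (over 10 mm sunk, at rest). The square block lies flat in the yellow outline, the coupon flat in the white one with its long side up the slope: centres within 15 mm each way, turned less than 20 degrees off, at rest (x of square_block_mid in the frame of bay_square between -0.015 and 0.015 m and y of square_block_mid in the frame of bay_square between -0.015 and 0.015 m and z of square_block_mid in the frame of bay_square between 0.0025 and 0.0115 m and angle between the z axis of square_block_mid and the z axis of bay_square, either way round below 0.15 rad and x of coupon_mid in the frame of bay_coupon between -0.015 and 0.015 m and y of coupon_mid in the frame of bay_coupon between -0.015 and 0.015 m and z of coupon_mid in the frame of bay_coupon between 0.002 and 0.011 m and angle between the z axis of coupon_mid and the z axis of bay_coupon, either way round below 0.15 rad and (angle between the x axis of square_block_mid and the x axis of bay_square, either way round below 0.35 rad or angle between the x axis of square_block_mid and the y axis of bay_square, either way round below 0.35 rad) and angle between the y axis of coupon_mid and the x axis of bay_coupon, either way round below 0.35 rad and value of joint lift above 0.01 m and velocity of joint lift below 0.005 m/s and linear speed of each of square_block, coupon below 0.02 m/s); the robot touches nothing.
It fails at once if the platform is forced: more than 60 N between it and a part or the fingers (contact force between any of square_block, coupon, the fingers and lift above 60 N).
It fails at once if another thing on the bench is moved by more than 40 mm (distance of any of round_block, gauge_block, tea_mug, v_block from where it was at the start of the episode above 0.04 m).
It also fails if it takes over 67 s, if anything falls off the work surface, if the arm or the gripper's body presses on something with over 40 N, if the wrist force passes 120 N, or if a joint passes its speed limit or range.

## Robot

A 6-joint arm with a two-finger parallel gripper is mounted at the origin on a cart in front of the work surface, level with it; the furniture and walls round the work are solid. World frame = base frame: x ahead of the robot, y to its left, z up, the work surface at z = 0. Lengths are in m, angles in rad, forces in N, time in s.
With the tool pointing down it reaches from about 0.25 to 0.775 m from the base axis. Payload 4 kg.
Tool frame: the origin (TCP) lies between the finger pads; the fingertips stand 25 mm ahead of it and the grasp point (between the pads) lies 6 mm ahead of it; x points along the fingers, y is the direction in which the jaws open and shut, and the axes are right-handed (so a half turn about x gives the same grasp; the last joint's range is limited). The gripper opens to 85 mm and grips with 20 to 120 N. Pads are 22 mm wide; open, the fingers measure 114 mm over their backs; the gripper's body (76 mm by 85 mm) begins 54 mm behind the grasp point. The pads swing forward as they close: fully open they stand 13 mm farther back than shut.
Start: joints at [-1.437, 0.087, 1.371, -0, 1.684, -0.103], TCP at [0.129, -0.535, 0.256] pointing down, gripper open.
Joint ranges: [-3.1, 3.1], [-0.76, 2.03], [0.27, 2.55], [-1.08, 4.22], [0.17, 2.65], [-2.57, 2.57]. Speed limits (rad/s): [2.79, 2.79, 3.14, 3.14, 3.14, 3.14].

## Interface

Orientations are given as a rotation vector (axis times angle).
In Python, from workcell import observe, snapshot, camera_params, order gives the robot as it stands.
- The arm moves only by the tool step_arm, never from a script. Its argument "rows" is a list that holds one entry, the list of rows, each a list of 5 numbers: the shift along the tool's x, y, z in m, then the turn about the tool's x in degrees, then the finger opening in m, from 0 to 0.0854. In form: [[[tx, ty, tz, roll, grip], ...]]. A call has exactly 10 rows; each row is the pose to reach, as a shift and turn from the pose commanded when the call began, along the tool's axes at that moment; what a row does not reach only later rows make up. A row lasts 1/8 s, in which the tool goes at most 62.5 mm and 10.7 degrees, less where a joint would pass 70% of its speed; a pose out of reach is approached as far as the arm can. A call with a gripper value outside its range is refused whole. The fingers move at their own pace and stop on an object; "squeeze" is the grip in N (left out, the last holds). Time passes only in rows, so rows that repeat a pose let the fingers close, or fill a call up. It gives the time, the measured TCP pose, the force and the opening at its end, in the units of the state.
- observe(): the state, without advancing time (a new reading comes with each control period).
- snapshot(name): name is "side" or "top"; returns (picture, depth): 420x560x3 uint8, red, green, blue; 420x560 float32, m along the optical axis (not along the pixel's ray), 0 where there is no reading.
- camera_params(name): a dict with "fovy" (degrees; the focal length in pixels is half the picture's height over the tangent of half this angle, whatever the lens; pixels are square), "cx", "cy" (the principal point, pixels), "R" (3x3) and "t" (3): a world point X has camera coordinates R X + t. Camera axes: x right, y down, z forward; pixel columns grow to the right and rows downward; lengths in m; the calibration is good to about 2 mm. A picture is of the moment at which its call begins. camera_params takes no time and is no camera call.
- order.finish_job(): hands the job in, once; it reports no verdict.
The state is a dict: "t": time; "joints": joint angles; "joint_vel": joint speeds; "joint_efforts": joint torques, N m; "tcp_pos": TCP position; "tcp_rot": TCP orientation; "wrist_force": force on the tool from outside, world axes, zero at the start; "wrist_torque": the same for the moment, N m; "opening": finger opening in m.
Only numpy, scipy, OpenCV 4.12 (cv2) and the standard library are available. Lean on these libraries where they do the work, as an engineer would, in place of code of your own. Each camera call takes 0.05 s, during which the arm holds its last target.

## Working session

There is one attempt and no reset: what is moved stays moved. The work goes in short steps, Python scripts to look and compute and a tool call to move; the robot and the scene stay as the last step left them, time stands still between calls to the robot, and variables do not carry over. Pictures are saved under pics/ and viewed, and the job is handed in when it is done.

Besides the shell and the picture viewer there is one more tool, called after "Emit:" in YAML: its name, and indented under it one key for each argument. step_arm: Moves the arm, as the interface text tells. Its arguments: {"type":"object","properties":{"rows":{"type":"array"},"squeeze":{"type":"number"}},"required":["rows"]}

```bash
ls; mkdir -p pics
cat > h.py <<'E'
import numpy as np, cv2
from workcell import observe, snapshot, camera_params, order
def save(n,name,crop=None,k=1):
    im,d=snapshot(n); np.savez(f'pics/{name}.npz',im=im,d=d)
    cv2.imwrite(f'pics/{name}.png',im[:,:,::-1]); return im,d
def crop(name,u0,v0,u1,v1,k,out):
    im=np.load(f'pics/{name}.npz')['im'][v0:v1,u0:u1,::-1]
    cv2.imwrite(f'pics/{out}.png',cv2.resize(im,None,fx=k,fy=k,interpolation=cv2.INTER_CUBIC))
def cam(n):
    p=camera_params(n); return p,210/np.tan(np.radians(p['fovy'])/2),np.array(p['R']),np.array(p['t'])
def pt(n,name,u,v):  # by depth
    p,f,R,t=cam(n); d=np.load(f'pics/{name}.npz')['d']
    w=d[int(v)-1:int(v)+2,int(u)-1:int(u)+2]; z=np.median(w[w>0]) if (w>0).any() else 0
    return R.T@(z*np.array([(u-p['cx'])/f,(v-p['cy'])/f,1])-t)
def ptz(n,u,v,z):
    p,f,R,t=cam(n); r=R.T@np.array([(u-p['cx'])/f,(v-p['cy'])/f,1]); c=-R.T@t
    return c+r*(z-c[2])/r[2]
def proj(n,X):
    p,f,R,t=cam(n); q=R@np.array(X)+t; return q[0]/q[2]*f+p['cx'],q[1]/q[2]*f+p['cy']
E
python3 - <<'E'
from h import *
print(observe())
for n in('side','top'):
    save(n,n+'0'); print(camera_params(n))
E
```

```text
pics
{'t': 0.0, 'joints': array([-1.43707691e+00,  8.79942663e-02,  1.37229951e+00,  4.09569193e-07,
        1.68359174e+00, -1.03081556e-01]), 'joint_vel': array([-0.00012446, -0.00256335, -0.00029839,  0.00090074,  0.00096846,
       -0.00187801]), 'joint_efforts': array([-7.53598906e-04, -3.51871276e+01, -3.13271785e+01, -2.77170793e-04,
        1.09795728e-02,  7.79418087e-06]), 'tcp_pos': array([ 0.12897194, -0.53420184,  0.25509464]), 'tcp_rot': array([ 2.09674449,  0.25184708, -2.0968178 ]), 'wrist_force': array([ 0.08874715, -0.96969561, -0.04170692]), 'wrist_torque': array([ 0.02272577,  0.00808173, -0.01430097]), 'opening': 0.08531625863955732}
{'fovy': 54.28946649967982, 'cx': 278.2046259367354, 'cy': 210.9106675596293, 'R': array([[-0.99587808, -0.09065658, -0.00286873],
       [-0.03908155,  0.45742962, -0.88838661],
       [ 0.08185033, -0.88461264, -0.45908713]]), 't': array([0.55985565, 0.1182457 , 1.07790271])}
{'fovy': 54.85351350551249, 'cx': 283.56252484771755, 'cy': 210.11798700936887, 'R': array([[ 0.0155982 , -0.99968786,  0.01951606],
       [-0.99123617, -0.01802113, -0.13086673],
       [ 0.13117759, -0.01730374, -0.99120786]]), 't': array([-0.00121641,  0.5601574 ,  1.0619593 ])}
```

View pics/side0.png

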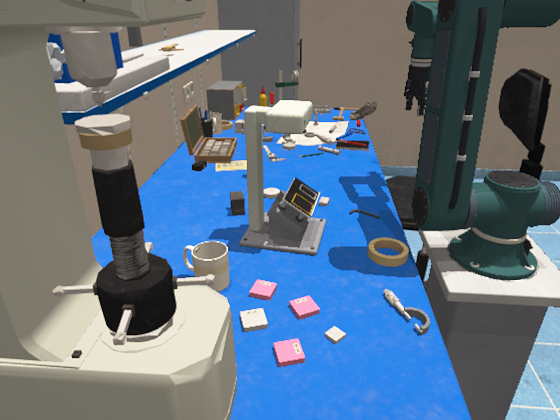

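View pics/top0.png

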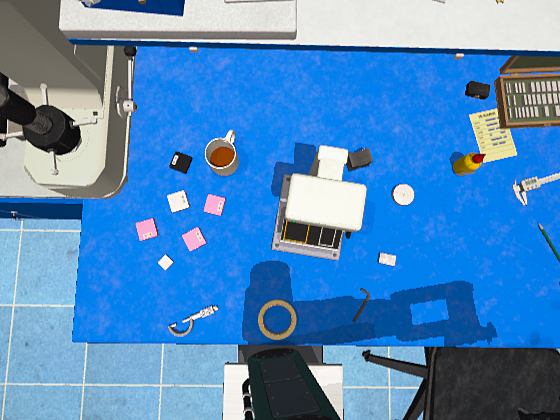

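Run:
```python
from h import *
crop('top0',120,140,250,280,5,'c1')
crop('top0',260,170,420,280,5,'c2')
for u,v in[(177,201),(165,262),(387,259),(403,195),(181,161),(215,204),(360,157),(221,155)]: print(u,v,pt('top','top0',u,v).round(4))
```

```text
177 201 [0.5835 0.3036 0.0117]
165 262 [0.4154 0.3287 0.0076]
387 259 [ 0.4332 -0.2792  0.0094]
403 195 [ 0.6122 -0.3266  0.0126]
181 161 [0.6976 0.2983 0.0107]
215 204 [0.5771 0.1983 0.0116]
360 157 [ 0.7125 -0.2014  0.0371]
221 155 [0.7126 0.1844 0.0279]
```

View pics/c1.png

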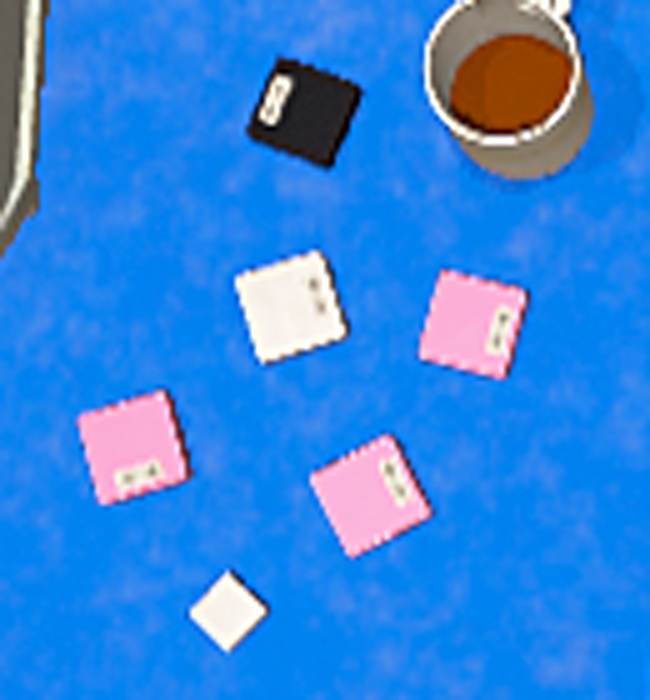

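View pics/c2.png

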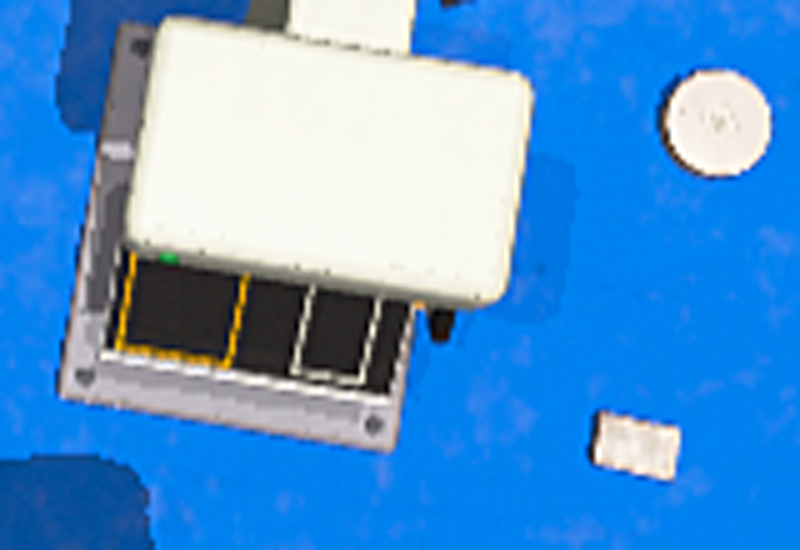

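Run:
```python
from h import *
crop('side0',225,80,345,260,5,'c3')
im=cv2.imread('pics/c3.png');cv2.imwrite('pics/c3.png',im[:,:][:600+300]) 
crop('side0',270,170,330,230,10,'c4')
```

```text
(no output)
```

View pics/c4.png

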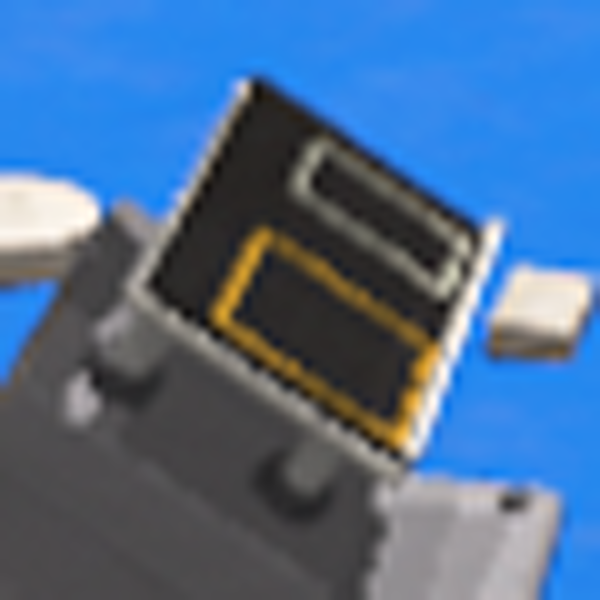

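Run:
```python
from h import *
crop('side0',225,80,345,230,4,'c3')
crop('top0',265,195,360,275,8,'c5')
```

```text
(no output)
```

View pics/c3.png

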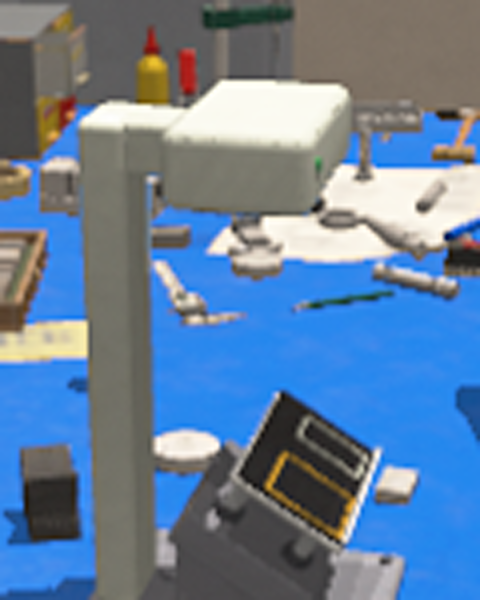

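View pics/c5.png

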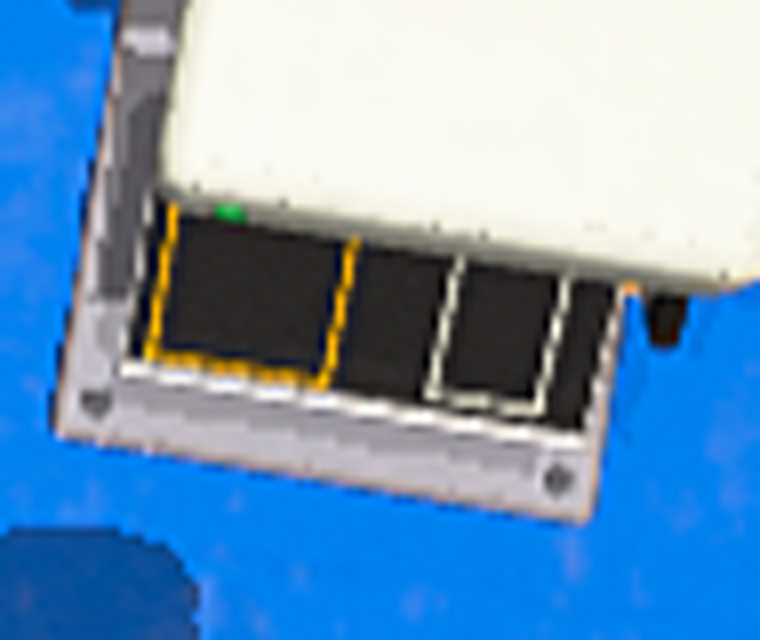

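Run:
```python
from h import *
p,f,R,t=cam('side')
d=np.load('pics/side0.npz')['d']
# plane from interior
m=np.zeros(d.shape,np.uint8)
poly=np.array([[286,197],[297,181],[315,192],[308,211]])
cv2.fillPoly(m,[poly],1); v,u=np.nonzero(m)
z=d[v,u]; P=np.stack([(u-p['cx'])/f*z,(v-p['cy'])/f*z,z],1)
P=(P-t)@R; c=P.mean(0); U,S,Vt=np.linalg.svd(P-c); n=Vt[2]*np.sign(Vt[2][2]); print('side',c,n,S[2]/len(u)**.5,np.degrees(np.arccos(n[2])),np.degrees(np.arctan2(n[1],n[0])))
def ray(nm,u,v,n,c):
    p,f,R,t=cam(nm); r=R.T@np.array([(u-p['cx'])/f,(v-p['cy'])/f,1]); o=-R.T@t
    return o+r*((c-o)@n)/(r@n)
S=lambda x,y:(270+x/10-.45,170+y/10-.45)
for nm,pts in dict(yel=[(265,235),(222,315),(402,440),(437,350)],whi=[(320,148),(300,190),(450,287),(468,240)],plate=[(140,290),(255,85),(480,225),(405,455)]).items():
    Q=np.array([ray('side',*S(*q),n,c) for q in pts]); print(nm,Q.round(4).tolist(),'ctr',Q.mean(0).round(4),'edges',[round(float(np.linalg.norm(Q[i]-Q[i-1])),4) for i in range(4)])
d=np.load('pics/top0.npz')['d']; p,f,R,t=cam('top')
m=np.zeros(d.shape,np.uint8)
T=lambda x,y:(265+x/8-.45,195+y/8-.45)
poly=np.array([[287,224],[307,227],[305,240],[285,237]])
cv2.fillPoly(m,[poly],1); v,u=np.nonzero(m)
z=d[v,u]; P=np.stack([(u-p['cx'])/f*z,(v-p['cy'])/f*z,z],1)
P=(P-t)@R; c2=P.mean(0); U,SS,Vt=np.linalg.svd(P-c2); n2=Vt[2]*np.sign(Vt[2][2]); print('top',c2,n2,np.degrees(np.arccos(n2[2])),np.degrees(np.arctan2(n2[1],n2[0])),'offset from side plane',(c2-c)@n)
for q in [(155,355),(325,382),(432,392),(540,408),(120,370),(588,440),(352,240),(175,215)]: print(q,ray('top',*T(*q),n,c).round(4),ray('top',*T(*q),n2,c2).round(4))
for q in [(55,432),(590,522)]:print('base',ptz('top',*T(*q),.014).round(4))
print('head',[pt('top','top0',*T(*q)).round(4) for q in[(175,190),(400,225),(700,275)]])
print('deck',pt('top','top0',*T(330,470)))
# head top/front in side
```

```text
side [ 0.50358808 -0.05438227  0.13011304] [-0.59083495 -0.2150647   0.77759966] 0.013225847094582152 38.958674675500625 -159.9984270828205
yel [[0.5174, -0.0327, 0.1466], [0.5214, 0.0953, 0.185], [0.4787, 0.089, 0.1509], [0.4709, -0.0482, 0.107]] ctr [0.4971 0.0259 0.1474] edges [0.063, 0.1338, 0.055, 0.1443]
whi [[0.5094, -0.23, 0.0859], [0.512, -0.1339, 0.1145], [0.4675, -0.1565, 0.0744], [0.4616, -0.2644, 0.0401]] ctr [ 0.4876 -0.1962  0.0788] edges [0.0746, 0.1003, 0.064, 0.1134]
plate [[0.5379, 0.129, 0.2069], [0.5314, -0.2572, 0.0951], [0.4573, -0.3129, 0.0235], [0.4778, 0.1022, 0.1538]] ctr [ 0.5011 -0.0847  0.1198] edges [0.0846, 0.4022, 0.1171, 0.4355]
top [ 0.49442957 -0.02193161  0.12349569] [ 0.9898655  -0.12464537  0.06804283] 86.09841848808742 -7.17699737233489 offset from side plane -0.006713482378134354
(155, 355) [0.4765 0.0078 0.1267] [0.2482 0.0812 3.8947]
(325, 382) [ 0.4701 -0.0462  0.1069] [0.2874 0.2016 3.545 ]
(432, 392) [ 0.4681 -0.0811  0.0958] [0.2524 0.3671 4.3565]
(540, 408) [ 0.4642 -0.1174  0.0828] [0.2715 0.4602 4.2492]
(120, 370) [0.4717 0.0185 0.1261] [0.3418 0.0389 2.4559]
(588, 440) [ 0.4546 -0.1347  0.0707] [0.3708 0.2165 2.359 ]
(352, 240) [ 0.5122 -0.0519  0.1373] [ 0.4556 -0.0054  0.7184]
(175, 215) [0.517  0.003  0.1561] [0.4585 0.017  0.7173]
base [0.4565 0.0394 0.014 ]
base [ 0.4288 -0.144   0.014 ]
head [array([0.5021, 0.0081, 0.3565]), array([ 0.4941, -0.0453,  0.3619]), array([ 0.4833, -0.1165,  0.3635])]
deck [ 0.44509125 -0.05500967  0.0121536 ]
```

```bash
cat > fit.py <<'E'
from h import *
from scipy.optimize import least_squares
from scipy.spatial.transform import Rotation as Ro
S=lambda x,y:(270+x/10-.45,170+y/10-.45)
T=lambda x,y:(265+x/8-.45,195+y/8-.45)
Y=lambda a,b:('s',a*.028,b*.028); W=lambda a,b:('c',a*.025,b*.017); L=lambda a,b:('p',a*.042,b*.075)
obs=[('side',S(265,235),Y(1,-1)),('side',S(222,315),Y(1,1)),('side',S(402,440),Y(-1,1)),('side',S(437,350),Y(-1,-1)),
('side',S(320,148),W(1,-1)),('side',S(300,190),W(1,1)),('side',S(450,287),W(-1,1)),('side',S(468,240),W(-1,-1)),
('side',S(140,290),L(1,1)),('side',S(255,85),L(1,-1)),
('top',T(155,355),Y(-1,1)),('top',T(325,382),Y(-1,-1)),('top',T(432,392),W(-1,1)),('top',T(540,408),W(-1,-1))]
def Rm(yaw): return Ro.from_euler('ZY',[yaw,-np.radians(32)]).as_matrix()
def pos(x,k):
    o=x[:3]; R=Rm(x[3]); b={'s':(x[4],x[5]+.039),'c':(x[4],x[5]-.039),'p':(0,0)}[k[0]]
    return o+R@np.array([b[0]+k[1],b[1]+k[2],0])
def res(x,det=False):
    r=[]
    for n,uv,k in obs: r+=list(np.array(proj(n,pos(x,k)))-uv)
    return np.array(r)
s=least_squares(res,[.5,-.06,.13,-.15,0,0],x_scale=.01)
if __name__=='__main__':
    print(s.x.round(4),'yaw',np.degrees(s.x[3])); print(res(s.x).reshape(-1,2).round(2).tolist())
    for k in 'sc': print(k,pos(s.x,(k,0,0)).round(4))
    print('normal',Rm(s.x[3])[:,2])
E
python3 fit.py
```

```text
[ 0.5008 -0.0546  0.1274 -0.1465 -0.0086 -0.0079] yaw -8.394264891784621
[[0.3, -0.29], [0.33, 0.58], [0.15, 0.24], [0.13, -0.14], [0.32, -0.64], [0.04, -0.05], [-0.14, 0.41], [-0.05, 0.08], [-0.09, 0.75], [0.16, -0.92], [-0.38, -0.44], [0.35, -0.19], [0.14, -0.33], [0.0, -0.13]]
s [ 0.4981 -0.0228  0.1228]
c [ 0.4867 -0.0999  0.1228]
normal [-0.52424221  0.07735974  0.8480481 ]
```

```bash
cat >> h.py <<'E'
from scipy.spatial.transform import Rotation as Ro
def st():
    o=observe(); M=Ro.from_rotvec(o['tcp_rot']).as_matrix()
    print('t',round(o['t'],2),'tcp',o['tcp_pos'].round(4),'j',o['joints'].round(3),'open',round(o['opening'],4),'F',o['wrist_force'].round(1)); print('x',M[:,0].round(4),'y',M[:,1].round(4),'z',M[:,2].round(4)); return o,M
E
python3 -c "
from h import *
st()"
```

```text
t 0.1 tcp [ 0.129  -0.5343  0.2552] j [-1.437  0.088  1.372  0.     1.684 -0.103] open 0.0853 F [-0.7 -0.  -0.2]
x [-3.e-04  2.e-03 -1.e+00] y [ 0.2346 -0.9721 -0.002 ] z [-9.721e-01 -2.346e-01 -2.000e-04]
```

Emit:
step_arm:
  rows:
    - [[0, 0.05, 0, 0, 0.085], [0, 0.1, 0, 0, 0.085], [0, 0.15, 0, 0, 0.085], [0, 0.2, 0, 0, 0.085], [0, 0.25, 0, 0, 0.085], [0, 0.3, 0, 0, 0.085], [0, 0.35, 0, 0, 0.085], [0, 0.4, 0, 0, 0.085], [0, 0.4, 0, 0, 0.085], [0, 0.4, 0, 0, 0.085]]

```text
t: 1.35
tcp_pos: [0.2046, -0.8478, 0.2264]
tcp_rot: [2.079, 0.192, -2.066]
wrist_force: [-0.4, -0.4, 1.0]
opening: 0.0849
```

```bash
python3 -c "
from h import *
st()"
```

```text
t 1.35 tcp [ 0.2046 -0.8478  0.2264] j [-1.4    0.907  0.274  0.003  1.908 -0.065] open 0.0849 F [-0.4 -0.4  1. ]
x [ 0.0122 -0.0514 -0.9986] y [ 0.2343 -0.9707  0.0529] z [-9.721e-01 -2.347e-01  2.000e-04]
```

Emit:
step_arm:
  rows:
    - [[-0.04, -0.04, 0, 0, 0.085], [-0.08, -0.08, 0, 0, 0.085], [-0.12, -0.12, 0, 0, 0.085], [-0.16, -0.16, 0, 0, 0.085], [-0.2, -0.2, 0, 0, 0.085], [-0.24, -0.24, 0, 0, 0.085], [-0.28, -0.28, 0, 0, 0.085], [-0.32, -0.32, 0, 0, 0.085], [-0.36, -0.36, 0, 0, 0.085], [-0.4, -0.4, 0, 0, 0.085]]

```text
t: 2.6
tcp_pos: [0.1057, -0.4366, 0.6079]
tcp_rot: [2.076, 0.187, -2.064]
wrist_force: [-1.4, -1.5, 0.3]
opening: 0.0849
```

```bash
python3 -c "
from h import *
st()"
```

```text
t 2.6 tcp [ 0.1057 -0.4366  0.6079] j [-1.464  0.046  0.682  0.009  2.356 -0.123] open 0.0849 F [-1.4 -1.5  0.3]
x [ 0.0124 -0.0559 -0.9984] y [ 0.2343 -0.9705  0.0573] z [-0.9721 -0.2346  0.0011]
```

```bash
cat > kin.py <<'E'
import numpy as np
from scipy.optimize import least_squares
D=[(.088,1.372,1.684,.5343,.129,.2552),(.907,.274,1.908,.8478,.2046,.2264),(.046,.682,2.356,.4366,.1057,.6079)]
def fk(x,j2,j3,j5):
    a,h,L1,L2,e,Lt=x; s=j2+j3+j5
    q=j2+j3
    return np.array([a+L1*np.sin(j2)+L2*np.sin(q)+e*np.cos(q)+Lt*np.sin(s),h+L1*np.cos(j2)+L2*np.cos(q)-e*np.sin(q)+Lt*np.cos(s)])
def res(x):
    r=[]
    for j2,j3,j5,y,xx,z in D:
        R=np.sqrt(y*y+xx*xx-.0572**2); r+=list(fk(x,j2,j3,j5)-[R,z])
    return r+list(1e-3*(np.array(x)-[0,.15,.4,.4,0,.25]))
s=least_squares(res,[0,.15,.4,.4,0,.25])
if __name__=='__main__':
    print(s.x.round(4),np.array(res(s.x)).round(4))
E
python3 kin.py
```

```text
[0.     0.1493 0.4495 0.4998 0.1008 0.2969] [ 0.      0.     -0.     -0.      0.      0.      0.     -0.      0.
  0.0001  0.0001  0.    ]
```

Run:
```python
from h import *
for q in [(100,20),(200,20),(300,20),(400,20),(500,20),(200,60),(290,47),(290,54),(330,160),(340,100)]: print(q,pt('top','top0',*q).round(3))
print('side')
for q in [(250,35),(200,60),(160,85),(100,70),(120,90),(70,120),(250,10),(290,115),(150,20)]: print(q,pt('side','side0',*q).round(3))
```

```text
(100, 20) [0.816 0.329 0.489]
(200, 20) [0.821 0.162 0.488]
(300, 20) [ 0.845 -0.008  0.458]
(400, 20) [ 0.85  -0.187  0.458]
(500, 20) [ 0.855 -0.367  0.458]
(200, 60) [ 1.006  0.26  -0.   ]
(290, 47) [0.797 0.009 0.452]
(290, 54) [ 1.032e+00 -4.000e-03 -1.000e-03]
(330, 160) [ 0.618 -0.075  0.357]
(340, 100) [ 0.894 -0.153 -0.003]
side
(250, 35) [ 0.799 -1.141  0.451]
(200, 60) [ 0.8   -0.228  0.452]
(160, 85) [0.803 0.089 0.442]
(100, 70) [0.689 0.543 0.54 ]
(120, 90) [0.801 0.276 0.468]
(70, 120) [0.825 0.397 0.448]
(250, 10) [ 0.886 -1.729  0.545]
(290, 115) [0.533 0.007 0.363]
(150, 20) [0.605 0.61  0.587]
```

```bash
cat > sim.py <<'E'
from kin import *
X=s.x
def opt(r,z,tilt,w=.67,j0=(.1,1,1.7)):
    # tilt: current outward tilt rad (s=pi-tilt)
    def f(j):
        p=fk(X,*j); return [p[0]-r,p[1]-z,w*(sum(j)-np.pi+tilt)]
    o=least_squares(f,j0,bounds=([-.76,.27,.17],[2.03,2.55,2.65])); j=o.x
    return fk(X,*j).round(3),j.round(3),'tilt',np.degrees(np.pi-sum(j)).round(1)
if __name__=='__main__':
    print('check',opt(.947,.2552,0))
    for w in (.67,.3):
      for r,z in [(1.0,.7),(1.2,.7),(1.5,.7),(.45,1.0),(.45,1.3),(.2,.9),(.1,.83),(.1,.15),(-.1,.15),(-.2,.3),(.2,.03)]: print(w,r,z,opt(r,z,0.03,w))
E
python3 sim.py
```

```text
check (array([0.872, 0.223]), array([0.914, 0.27 , 1.907]), 'tilt', np.float64(2.9))
0.67 1.0 0.7 (array([0.758, 0.483]), array([0.589, 0.27 , 2.065]), 'tilt', np.float64(12.4))
0.67 1.2 0.7 (array([0.838, 0.428]), array([0.677, 0.27 , 1.881]), 'tilt', np.float64(18.0))
0.67 1.5 0.7 (array([0.934, 0.362]), array([0.783, 0.27 , 1.624]), 'tilt', np.float64(26.6))
0.67 0.45 1.0 (array([0.356, 0.731]), array([0.1 , 0.27, 2.65]), 'tilt', np.float64(6.9))
0.67 0.45 1.3 (array([0.306, 0.759]), array([0.017, 0.27 , 2.65 ]), 'tilt', np.float64(11.7))
0.67 0.2 0.9 (array([0.229, 0.736]), array([-0.174,  0.514,  2.65 ]), 'tilt', np.float64(8.7))
0.67 0.1 0.83 (array([0.148, 0.706]), array([-0.368,  0.73 ,  2.65 ]), 'tilt', np.float64(7.5))
0.67 0.1 0.15 (array([0.19 , 0.144]), array([-0.76 ,  2.199,  1.732]), 'tilt', np.float64(-1.7))
0.67 -0.1 0.15 (array([0.155, 0.118]), array([-0.76 ,  2.255,  1.787]), 'tilt', np.float64(-8.0))
0.67 -0.2 0.3 (array([0.048, 0.506]), array([-0.76 ,  1.439,  2.58 ]), 'tilt', np.float64(-6.7))
0.67 0.2 0.03 (array([0.2 , 0.03]), array([-0.705,  2.406,  1.411]), 
[... 364 characters left out ...]
]), 'tilt', np.float64(30.5))
0.3 0.45 1.3 (array([0.401, 0.951]), array([-0.109,  0.27 ,  1.835]), 'tilt', np.float64(65.7))
0.3 0.2 0.9 (array([0.212, 0.798]), array([-0.133,  0.27 ,  2.65 ]), 'tilt', np.float64(20.3))
0.3 0.1 0.83 (array([0.126, 0.76 ]), array([-0.353,  0.541,  2.65 ]), 'tilt', np.float64(17.4))
0.3 0.1 0.15 (array([0.155, 0.146]), array([-0.76 ,  2.201,  1.851]), 'tilt', np.float64(-8.6))
0.3 -0.1 0.15 (array([0.057, 0.122]), array([-0.76 ,  2.306,  2.069]), 'tilt', np.float64(-27.1))
0.3 -0.2 0.3 (array([0.03 , 0.376]), array([-0.76 ,  1.812,  2.598]), 'tilt', np.float64(-29.2))
0.3 0.2 0.03 (array([0.2 , 0.03]), array([-0.705,  2.406,  1.411]), 'tilt', np.float64(1.7))
```

Run:
```python
from h import *
crop('top0',370,245,405,275,16,'c6')
crop('top0',155,180,200,222,14,'c7')
```

```text
(no output)
```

View pics/c6.png

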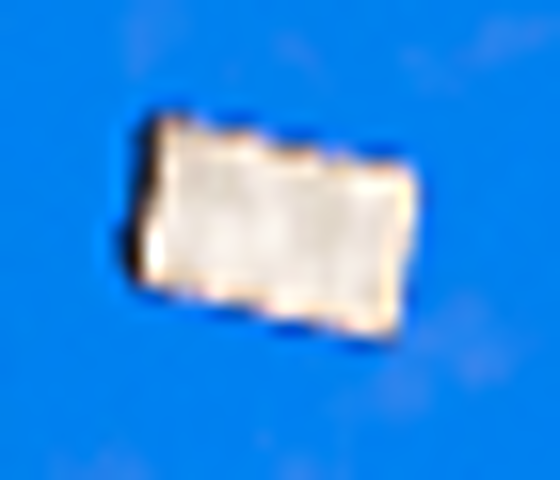

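View pics/c7.png

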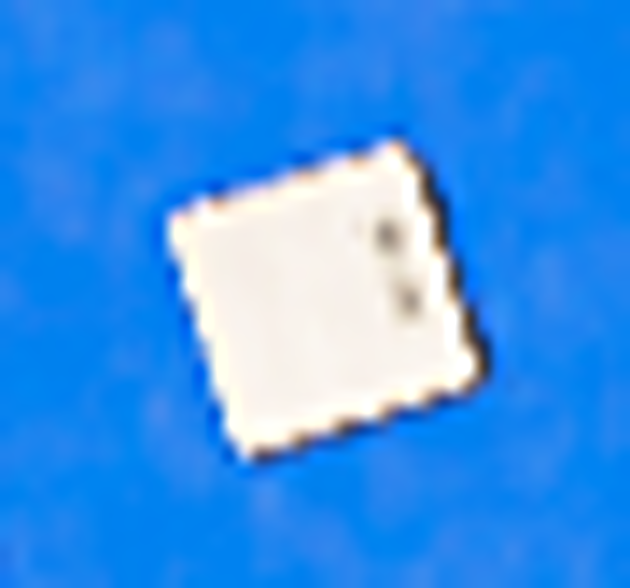

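Run:
```python
from h import *
for nm,pts,k,o,z in [('coupon',[(165,120),(418,165),(398,335),(148,285)],16,(370,245),.012),('square',[(170,215),(400,145),(485,378),(245,458)],14,(155,180),.013)]:
    Q=np.array([ptz('top',o[0]+x/k-.47,o[1]+y/k-.47,z) for x,y in pts])
    print(nm,Q.mean(0).round(4),[round(float(np.linalg.norm(Q[i]-Q[i-1])),4) for i in range(4)])
    e=(Q[1]-Q[0]+Q[2]-Q[3]); print('az edge01',np.degrees(np.arctan2(e[1],e[0])))
    e=(Q[2]-Q[1]+Q[3]-Q[0]); print('az edge12',np.degrees(np.arctan2(e[1],e[0])))
```

```text
coupon [ 0.434 -0.279  0.012] [0.0284, 0.0442, 0.0293, 0.0436]
az edge01 -99.72462849297807
az edge12 172.61375936168469
square [0.5838 0.3012 0.013 ] [0.0512, 0.0471, 0.0501, 0.0493]
az edge01 -70.78925460834304
az edge12 -159.04608176167773
```

```bash
cat >> h.py <<'E'
def mv(T):
    o,M=st(); d=np.array(T)-o['tcp_pos']; print('move',(M.T@d).round(4),'dist',np.linalg.norm(d).round(3)); return o,M
E
python3 -c "
from h import *
mv([.434,-.278,.12])"
```

```text
t 2.6 tcp [ 0.1057 -0.4366  0.6079] j [-1.464  0.046  0.682  0.009  2.356 -0.123] open 0.0849 F [-1.4 -1.5  0.3]
x [ 0.0124 -0.0559 -0.9984] y [ 0.2343 -0.9705  0.0573] z [-0.9721 -0.2346  0.0011]
move [ 0.4823 -0.1049 -0.3569] dist 0.609
```

Emit:
step_arm:
  rows:
    - [[0.048, -0.01, -0.036, -7, 0.06], [0.096, -0.021, -0.072, -14, 0.06], [0.145, -0.031, -0.107, -21, 0.06], [0.193, -0.042, -0.143, -28, 0.06], [0.241, -0.052, -0.178, -35, 0.06], [0.289, -0.063, -0.214, -42, 0.06], [0.338, -0.073, -0.25, -49, 0.06], [0.386, -0.084, -0.286, -56, 0.06], [0.434, -0.094, -0.321, -62, 0.06], [0.482, -0.105, -0.357, -68, 0.06]]

```text
t: 3.85
tcp_pos: [0.4367, -0.2782, 0.1191]
tcp_rot: [1.285, 1.083, -1.321]
wrist_force: [0.9, 0.4, 0.0]
opening: 0.0599
```

```bash
python3 -c "
from h import *
mv([.434,-.278,.026])"
```

```text
t 3.85 tcp [ 0.4367 -0.2782  0.1191] j [-0.659  0.057  1.681 -0.032  1.357 -0.509] open 0.0599 F [0.9 0.4 0. ]
x [ 0.0181 -0.0533 -0.9984] y [ 0.9894 -0.1426  0.0256] z [-0.1438 -0.9883  0.0502]
move [ 0.0929 -0.0051 -0.0045] dist 0.093
```

Emit:
step_arm:
  rows:
    - [[0.025, -0.003, -0.004, 0, 0.055], [0.05, -0.005, -0.004, 0, 0.055], [0.075, -0.005, -0.004, 0, 0.055], [0.093, -0.005, -0.004, 0, 0.055], [0.093, -0.005, -0.004, 0, 0.055], [0.093, -0.005, -0.004, 0, 0.03], [0.093, -0.005, -0.004, 0, 0.015], [0.093, -0.005, -0.004, 0, 0.015], [0.093, -0.005, -0.004, 0, 0.015], [0.093, -0.005, -0.004, 0, 0.015]]
  squeeze: 50

```text
t: 5.1
tcp_pos: [0.4326, -0.2788, 0.0261]
tcp_rot: [1.288, 1.085, -1.325]
wrist_force: [-0.2, 0.8, 7.6]
opening: 0.0267
```

```bash
python3 -c "
from h import *
st(); save('side','side1');crop('side1',250,150,350,225,8,'d1')"
```

```text
t 5.1 tcp [ 0.4326 -0.2788  0.0261] j [-0.665  0.151  1.782 -0.033  1.165 -0.505] open 0.0267 F [-0.2  0.8  7.6]
x [ 0.0157 -0.0513 -0.9986] y [ 0.989 -0.146  0.023] z [-0.147  -0.9879  0.0484]
```

View pics/d1.png

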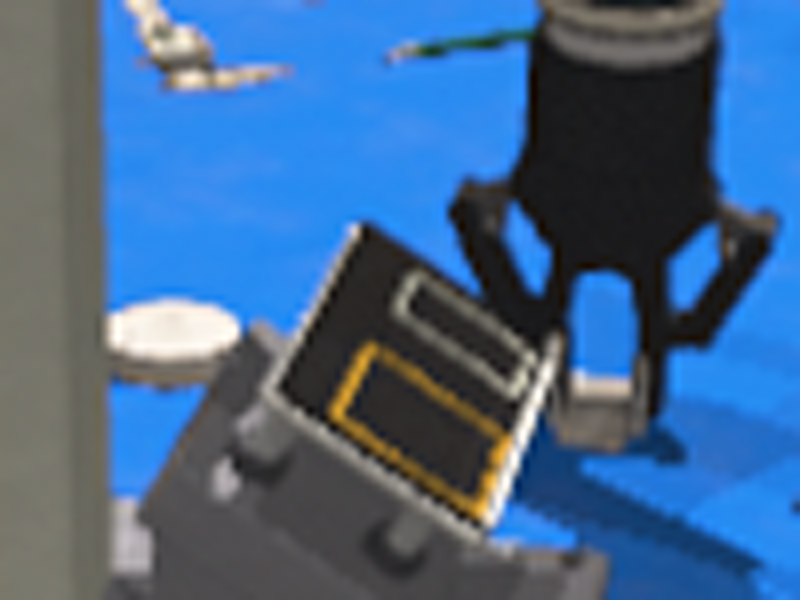

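```bash
python3 - <<'E'
from sim import *
for r,z in [(1.0,.9),(1.1,.9),(1.3,.9),(1.5,1.1),(1.5,1.5),(2,1.5),(2.5,2)]: print(r,z,opt(r,z,0.03))
E
python3 -c "
from h import *
mv([.50,-.026,.55])"
```

```text
1.0 0.9 (array([0.701, 0.563]), array([0.475, 0.27 , 2.114]), 'tilt', np.float64(16.1))
1.1 0.9 (array([0.747, 0.537]), array([0.522, 0.27 , 2.021]), 'tilt', np.float64(18.8))
1.3 0.9 (array([0.828, 0.49 ]), array([0.607, 0.27 , 1.838]), 'tilt', np.float64(24.4))
1.5 1.1 (array([0.861, 0.526]), array([0.59 , 0.27 , 1.689]), 'tilt', np.float64(34.0))
1.5 1.5 (array([0.798, 0.652]), array([0.442, 0.27 , 1.677]), 'tilt', np.float64(43.1))
2 1.5 (array([0.944, 0.584]), array([0.607, 0.27 , 1.332]), 'tilt', np.float64(53.5))
2.5 2 (array([0.979, 0.661]), array([0.6 , 0.27, 1.06]), 'tilt', np.float64(69.5))
t 5.15 tcp [ 0.4326 -0.2787  0.0261] j [-0.665  0.151  1.782 -0.033  1.165 -0.505] open 0.0264 F [-1.   0.2  7.2]
x [ 0.0157 -0.0512 -0.9986] y [ 0.989  -0.1461  0.023 ] z [-0.147  -0.9879  0.0484]
move [-0.535   0.0418 -0.2342] dist 0.586
```

Emit:
step_arm:
  rows:
    - [[-0.05, 0, 0, 0, 0.015], [-0.11, 0, 0, 0, 0.015], [-0.17, 0, 0, 0, 0.015], [-0.23, 0, 0, 0, 0.015], [-0.29, 0, 0, 0, 0.015], [-0.345, 0, -0.02, 0, 0.015], [-0.395, 0.01, -0.055, 0, 0.015], [-0.44, 0.02, -0.095, 0, 0.015], [-0.48, 0.025, -0.14, 0, 0.015], [-0.51, 0.03, -0.19, 0, 0.015]]

```text
t: 6.4
tcp_pos: [0.4824, -0.0683, 0.5269]
tcp_rot: [1.289, 1.087, -1.326]
wrist_force: [0.9, 0.4, -1.3]
opening: 0.0265
```

```bash
python3 -c "
from h import *
o,M=st()
for T in ([.5,-.026,.55],[1.4,-.07,1.3]): print((M.T@(np.array(T)-o['tcp_pos'])).round(3))"
```

```text
t 6.4 tcp [ 0.4824 -0.0683  0.5269] j [-0.23   0.045  0.869 -0.055  2.201 -0.115] open 0.0265 F [ 0.9  0.4 -1.3]
x [ 0.0144 -0.0488 -0.9987] y [ 0.9889 -0.147   0.0215] z [-0.1479 -0.9879  0.0461]
[-0.025  0.012 -0.043]
[-0.759  0.924 -0.098]
```

Emit:
step_arm:
  rows:
    - [[-0.025, 0.012, -0.043, 0, 0.015], [-0.76, 0.92, -0.1, 0, 0.015], [-0.76, 0.92, -0.1, 0, 0.015], [-0.76, 0.92, -0.1, 0, 0.015], [-0.76, 0.92, -0.1, 0, 0.015], [-0.76, 0.92, -0.1, 0, 0.015], [-0.76, 0.92, -0.1, 0, 0.015], [-0.76, 0.92, -0.1, 0, 0.015], [-0.76, 0.92, -0.1, 0, 0.015], [-0.76, 0.92, -0.1, 0, 0.015]]

```text
t: 7.65
tcp_pos: [0.6248, -0.0367, 0.5604]
tcp_rot: [1.304, 1.062, -1.298]
wrist_force: [0.7, 0.4, -0.8]
opening: 0.0263
```

```bash
python3 -c "
from h import *
o,M=st()
x=M[:,0]; print('tilt',np.degrees(np.arccos(-x[2])),'az',np.degrees(np.arctan2(x[1],x[0])))
for T in ([1.4,-.07,1.2],): print((M.T@(np.array(T)-o['tcp_pos'])).round(3))"
```

```text
t 7.65 tcp [ 0.6248 -0.0367  0.5604] j [-0.128  0.459  0.274 -0.063  2.353 -0.027] open 0.0263 F [ 0.7  0.4 -0.8]
x [ 0.0488 -0.0514 -0.9975] y [ 0.9879 -0.1445  0.0558] z [-0.147  -0.9882  0.0437]
tilt 4.065745110628657 az -46.45214025826755
[-0.598  0.806 -0.053]
```

```bash
cat > sim2.py <<'E'
from sim import *
def call(j,d,n=10,D=.0625,w=.67):
    t0=sum(j)
    for i in range(n):
        p=fk(X,*j); T=p+D*np.array(d)
        f=lambda q:[*(fk(X,*q)-T),w*(sum(q)-t0)]
        j=least_squares(f,np.clip(j,[-.759,.271,.171],[2.029,2.549,2.649]),bounds=([-.76,.27,.17],[2.03,2.55,2.65])).x
    return j
if __name__=='__main__':
    print('chk',np.degrees(np.pi-sum(call([.088,1.372,1.684],(1,0),14))), np.degrees(np.pi-sum(call([.045,.869,2.201],(.77,.64),10))))
    j0=[.459,.274,2.353]
    for a in range(0,360,20):
        j=call(j0,(np.cos(np.radians(a)),np.sin(np.radians(a)))); j1=call(j,(np.cos(np.radians(a)),np.sin(np.radians(a)))); j2=call(j1,(np.cos(np.radians(a)),np.sin(np.radians(a))))
        print(a,[(fk(X,*k).round(2).tolist(),np.degrees(np.pi-sum(k)).round(1)) for k in (j,j1,j2)])
E
python3 sim2.py
```

```text
chk 2.0969380582089605 3.194389310412067
0 [([0.86, 0.28], np.float64(5.1)), ([0.94, 0.09], np.float64(7.4)), ([0.98, -0.02], np.float64(9.7))]
20 [([0.78, 0.4], np.float64(5.1)), ([0.86, 0.3], np.float64(7.3)), ([0.9, 0.24], np.float64(9.6))]
40 [([0.68, 0.51], np.float64(5.0)), ([0.72, 0.49], np.float64(6.9)), ([0.74, 0.48], np.float64(8.9))]
60 [([0.57, 0.61], np.float64(4.7)), ([0.54, 0.64], np.float64(6.2)), ([0.52, 0.65], np.float64(7.7))]
80 [([0.43, 0.69], np.float64(4.3)), ([0.36, 0.73], np.float64(6.4)), ([0.34, 0.74], np.float64(8.2))]
100 [([0.34, 0.72], np.float64(5.5)), ([0.26, 0.74], np.float64(8.1)), ([0.23, 0.75], np.float64(10.6))]
120 [([0.25, 0.72], np.float64(5.6)), ([0.13, 0.7], np.float64(8.3)), ([0.09, 0.7], np.float64(11.0))]
140 [([0.17, 0.7], np.float64(5.4)), ([0.01, 0.63], np.float64(8.0)), ([-0.01, 0.63], np.float64(10.4))]
160 [([0.09, 0.66], np.float64(5.1)), ([0.0, 0.61], np.float64(7.0)), ([-0.0, 0.62], np.float64(8.9))]
180 [([0.02, 0.58], np.float64(2.5)), ([0.01, 0.59], np.float64(3.4)), ([0.01, 0.6], np.float64(4.4))]
200 [([0.15, 0.4], np.float64(1.1)), ([0.08, 0.51], np.float64(-0.6)), ([0.02, 0.57], np.float64(-0.8))]
220 [([0.21, 0.16], np.float64(1.6)), ([0.19, -0.12], np.float64(-0.5)), ([0.14, -0.26], np.float64(-3.8))]
240 [([0.31, 0.02], np.float64(3.2)), ([0.17, -0.25], np.float64(0.4)), ([0.15, -0.25], np.float64(-2.2))]
260 [([0.52, -0.06], np.float64(3.2)), ([0.46, -0.67], np.float64(1.6)), ([0.4, -0.86], np.float64(0.5))]
280 [([0.73, -0.06], np.float64(3.2)), ([0.81, -0.65], np.float64(4.3)), ([0.62, -0.82], np.float64(5.0))]
300 [([0.94, 0.02], np.float64(3.3)), ([0.9, -0.47], np.float64(4.9)), ([0.76, -0.73], np.float64(6.4))]
320 [([0.93, 0.08], np.float64(4.5)), ([0.95, -0.31], np.float64(6.4)), ([0.89, -0.53], np.float64(8.3))]
340 [([0.9, 0.17], np.float64(4.9)), ([0.97, -0.12], np.float64(7.1)), ([0.97, -0.29], np.float64(9.3))]
```

```bash
cat >> h.py <<'E'
def ov(el,L=.6,az=None,goal=(.524,-.077)):
    o,M=st(); x=M[:,0]
    n=np.array([goal[0]-x[0],goal[1]-x[1]])
    if az is None: az=np.degrees(np.arctan2(n[1],n[0]))
    print('tilt',np.degrees(np.arccos(-x[2])).round(2),'az',np.degrees(np.arctan2(x[1],x[0])).round(1),'use az',round(az,1),'tcp az',np.degrees(np.arctan2(o['tcp_pos'][1],o['tcp_pos'][0])).round(1))
    a,e=np.radians(az),np.radians(el); d=np.array([np.cos(e)*np.cos(a),np.cos(e)*np.sin(a),np.sin(e)])
    print('shift',(M.T@d*L).round(3))
E
python3 -c "
from h import *
ov(30)"
```

```text
t 7.65 tcp [ 0.6248 -0.0367  0.5604] j [-0.128  0.459  0.274 -0.063  2.353 -0.027] open 0.0263 F [ 0.7  0.4 -0.8]
x [ 0.0488 -0.0514 -0.9975] y [ 0.9879 -0.1445  0.0558] z [-0.147  -0.9882  0.0437]
tilt 4.07 az -46.5 use az -3.1 tcp az -3.4
shift [-0.272  0.533 -0.036]
```

Emit:
step_arm:
  rows:
    - [[-0.27, 0.53, -0.036, 9, 0.015], [-0.27, 0.53, -0.036, 18, 0.015], [-0.27, 0.53, -0.036, 27, 0.015], [-0.27, 0.53, -0.036, 36, 0.015], [-0.27, 0.53, -0.036, 45, 0.015], [-0.27, 0.53, -0.036, 54, 0.015], [-0.27, 0.53, -0.036, 63, 0.015], [-0.27, 0.53, -0.036, 72, 0.015], [-0.27, 0.53, -0.036, 81, 0.015], [-0.27, 0.53, -0.036, 90, 0.015]]

```text
t: 8.9
tcp_pos: [0.7061, -0.0443, 0.495]
tcp_rot: [-2.264, 0.215, 2.061]
wrist_force: [-0.5, -0.4, -0.2]
opening: 0.0264
```

```bash
python3 -c "
from h import *
ov(40)"
```

```text
t 8.9 tcp [ 0.7061 -0.0443  0.495 ] j [-0.124  0.562  0.274 -0.054  2.209  1.563] open 0.0264 F [-0.5 -0.4 -0.2]
x [ 0.0897 -0.0547 -0.9945] y [-0.1518 -0.9876  0.0406] z [-0.9843  0.1473 -0.0969]
tilt 6.03 az -31.4 use az -2.9 tcp az -3.6
shift [-0.341 -0.031 -0.493]
```

Emit:
step_arm:
  rows:
    - [[-0.34, -0.03, -0.49, 0, 0.015], [-0.34, -0.03, -0.49, 0, 0.015], [-0.34, -0.03, -0.49, 0, 0.015], [-0.34, -0.03, -0.49, 0, 0.015], [-0.34, -0.03, -0.49, 0, 0.015], [-0.34, -0.03, -0.49, 0, 0.015], [-0.34, -0.03, -0.49, 0, 0.015], [-0.34, -0.03, -0.49, 0, 0.015], [-0.34, -0.03, -0.49, 0, 0.015], [-0.34, -0.03, -0.49, 0, 0.015]]

```text
t: 10.15
tcp_pos: [0.7264, -0.0466, 0.4882]
tcp_rot: [-2.312, 0.209, 2.015]
wrist_force: [0.4, 0.4, -2.1]
opening: 0.0263
```

```bash
python3 -c "
from h import *
ov(45)"
```

```text
t 10.15 tcp [ 0.7264 -0.0466  0.4882] j [-0.125  0.573  0.275 -0.049  2.154  1.56 ] open 0.0263 F [ 0.4  0.4 -2.1]
x [ 0.1323 -0.0581 -0.9895] y [-0.1464 -0.9885  0.0385] z [-0.9803  0.1398 -0.1393]
tilt 8.31 az -23.7 use az -2.8 tcp az -3.7
shift [-0.363 -0.026 -0.477]
```

Emit:
step_arm:
  rows:
    - [[-0.36, -0.03, -0.48, 0, 0.015], [-0.36, -0.03, -0.48, 0, 0.015], [-0.36, -0.03, -0.48, 0, 0.015], [-0.36, -0.03, -0.48, 0, 0.015], [-0.36, -0.03, -0.48, 0, 0.015], [-0.36, -0.03, -0.48, 0, 0.015], [-0.36, -0.03, -0.48, 0, 0.015], [-0.36, -0.03, -0.48, 0, 0.015], [-0.36, -0.03, -0.48, 0, 0.015], [-0.36, -0.03, -0.48, 0, 0.015]]

```text
t: 11.4
tcp_pos: [0.7283, -0.046, 0.5023]
tcp_rot: [-2.357, 0.208, 1.964]
wrist_force: [-0.1, -0.5, -1.3]
opening: 0.0267
```

```bash
python3 -c "
from h import *
ov(46)"
```

```text
t 11.4 tcp [ 0.7283 -0.046   0.5023] j [-0.125  0.556  0.275 -0.046  2.127  1.562] open 0.0267 F [-0.1 -0.5 -1.3]
x [ 0.1758 -0.0615 -0.9825] y [-0.146  -0.9886  0.0358] z [-0.9735  0.1371 -0.1828]
tilt 10.73 az -19.3 use az -2.5 tcp az -3.6
shift [-0.35  -0.027 -0.487]
```

Emit:
step_arm:
  rows:
    - [[-0.35, -0.03, -0.49, 0, 0.015], [-0.35, -0.03, -0.49, 0, 0.015], [-0.35, -0.03, -0.49, 0, 0.015], [-0.35, -0.03, -0.49, 0, 0.015], [-0.35, -0.03, -0.49, 0, 0.015], [-0.35, -0.03, -0.49, 0, 0.015], [-0.35, -0.03, -0.49, 0, 0.015], [-0.35, -0.03, -0.49, 0, 0.015], [-0.35, -0.03, -0.49, 0, 0.015], [-0.35, -0.03, -0.49, 0, 0.015]]

```text
t: 12.65
tcp_pos: [0.7294, -0.0456, 0.5175]
tcp_rot: [-2.402, 0.207, 1.912]
wrist_force: [-1.2, 0.1, -1.6]
opening: 0.0268
```

```bash
python3 -c "
from h import *
ov(46)"
```

```text
t 12.65 tcp [ 0.7294 -0.0456  0.5175] j [-0.125  0.537  0.275 -0.043  2.101  1.562] open 0.0268 F [-1.2  0.1 -1.6]
x [ 0.2197 -0.0649 -0.9734] y [-0.1454 -0.9888  0.0331] z [-0.9647  0.1343 -0.2267]
tilt 13.24 az -16.5 use az -2.3 tcp az -3.6
shift [-0.328 -0.03  -0.502]
```

Emit:
step_arm:
  rows:
    - [[-0.33, -0.03, -0.5, 0, 0.015], [-0.33, -0.03, -0.5, 0, 0.015], [-0.33, -0.03, -0.5, 0, 0.015], [-0.33, -0.03, -0.5, 0, 0.015], [-0.33, -0.03, -0.5, 0, 0.015], [-0.33, -0.03, -0.5, 0, 0.015], [-0.33, -0.03, -0.5, 0, 0.015], [-0.33, -0.03, -0.5, 0, 0.015], [-0.33, -0.03, -0.5, 0, 0.015], [-0.33, -0.03, -0.5, 0, 0.015]]

```text
t: 13.9
tcp_pos: [0.7327, -0.0457, 0.5308]
tcp_rot: [-2.446, 0.206, 1.857]
wrist_force: [0.8, 0.1, -2.1]
opening: 0.0266
```

```bash
python3 -c "
from h import *
ov(46)"
```

```text
t 13.9 tcp [ 0.7327 -0.0457  0.5308] j [-0.125  0.522  0.275 -0.04   2.071  1.563] open 0.0266 F [ 0.8  0.1 -2.1]
x [ 0.2641 -0.0682 -0.9621] y [-0.1448 -0.989   0.0304] z [-0.9536  0.1313 -0.271 ]
tilt 15.83 az -14.5 use az -1.9 tcp az -3.6
shift [-0.304 -0.033 -0.516]
```

Emit:
step_arm:
  rows:
    - [[-0.3, -0.03, -0.52, 0, 0.015], [-0.3, -0.03, -0.52, 0, 0.015], [-0.3, -0.03, -0.52, 0, 0.015], [-0.3, -0.03, -0.52, 0, 0.015], [-0.3, -0.03, -0.52, 0, 0.015], [-0.3, -0.03, -0.52, 0, 0.015], [-0.3, -0.03, -0.52, 0, 0.015], [-0.3, -0.03, -0.52, 0, 0.015], [-0.3, -0.03, -0.52, 0, 0.015], [-0.3, -0.03, -0.52, 0, 0.015]]

```text
t: 15.15
tcp_pos: [0.7426, -0.0471, 0.5383]
tcp_rot: [-2.491, 0.205, 1.8]
wrist_force: [-0.4, -0.2, -0.9]
opening: 0.0262
```

```bash
python3 -c "
from h import *
ov(46)"
```

```text
t 15.15 tcp [ 0.7426 -0.0471  0.5383] j [-0.127  0.517  0.275 -0.036  2.029  1.563] open 0.0262 F [-0.4 -0.2 -0.9]
x [ 0.3088 -0.0715 -0.9485] y [-0.1439 -0.9892  0.0277] z [-0.9402  0.1279 -0.3157]
tilt 18.48 az -13.0 use az -1.5 tcp az -3.6
shift [-0.28  -0.037 -0.529]
```

Emit:
step_arm:
  rows:
    - [[-0.28, -0.03, -0.53, 0, 0.015], [-0.28, -0.03, -0.53, 0, 0.015], [-0.28, -0.03, -0.53, 0, 0.015], [-0.28, -0.03, -0.53, 0, 0.015], [-0.28, -0.03, -0.53, 0, 0.015], [-0.28, -0.03, -0.53, 0, 0.015], [-0.28, -0.03, -0.53, 0, 0.015], [-0.28, -0.03, -0.53, 0, 0.015], [-0.28, -0.03, -0.53, 0, 0.015], [-0.28, -0.03, -0.53, 0, 0.015]]

```text
t: 16.4
tcp_pos: [0.7517, -0.0484, 0.5474]
tcp_rot: [-2.534, 0.204, 1.74]
wrist_force: [0.3, -0.0, -1.7]
opening: 0.0266
```

```bash
python3 -c "
from h import *
ov(46)"
```

```text
t 16.4 tcp [ 0.7517 -0.0484  0.5474] j [-0.128  0.51   0.275 -0.032  1.988  1.563] open 0.0266 F [ 0.3 -0.  -1.7]
x [ 0.3538 -0.0747 -0.9323] y [-0.143  -0.9894  0.025 ] z [-0.9243  0.1245 -0.3607]
tilt 21.2 az -11.9 use az -0.8 tcp az -3.7
shift [-0.255 -0.043 -0.542]
```

Emit:
step_arm:
  rows:
    - [[-0.25, -0.04, -0.54, 0, 0.015], [-0.25, -0.04, -0.54, 0, 0.015], [-0.25, -0.04, -0.54, 0, 0.015], [-0.25, -0.04, -0.54, 0, 0.015], [-0.25, -0.04, -0.54, 0, 0.015], [-0.25, -0.04, -0.54, 0, 0.015], [-0.25, -0.04, -0.54, 0, 0.015], [-0.25, -0.04, -0.54, 0, 0.015], [-0.25, -0.04, -0.54, 0, 0.015], [-0.25, -0.04, -0.54, 0, 0.015]]

```text
t: 17.65
tcp_pos: [0.764, -0.045, 0.5542]
tcp_rot: [-2.577, 0.202, 1.679]
wrist_force: [0.4, -0.1, -0.8]
opening: 0.0268
```

```bash
python3 -c "
from h import *
ov(52)"
```

```text
t 17.65 tcp [ 0.764  -0.045   0.5542] j [-0.122  0.508  0.275 -0.031  1.941  1.57 ] open 0.0268 F [ 0.4 -0.1 -0.8]
x [ 0.3988 -0.0776 -0.9138] y [-0.1419 -0.9896  0.0222] z [-0.906   0.1208 -0.4057]
tilt 23.97 az -11.0 use az 0.3 tcp az -3.4
shift [-0.285 -0.044 -0.526]
```

Emit:
step_arm:
  rows:
    - [[-0.28, -0.04, -0.53, 0, 0.015], [-0.28, -0.04, -0.53, 0, 0.015], [-0.28, -0.04, -0.53, 0, 0.015], [-0.28, -0.04, -0.53, 0, 0.015], [-0.28, -0.04, -0.53, 0, 0.015], [-0.28, -0.04, -0.53, 0, 0.015], [-0.28, -0.04, -0.53, 0, 0.015], [-0.28, -0.04, -0.53, 0, 0.015], [-0.28, -0.04, -0.53, 0, 0.015], [-0.28, -0.04, -0.53, 0, 0.015]]

```text
t: 18.9
tcp_pos: [0.7542, -0.0396, 0.582]
tcp_rot: [-2.619, 0.2, 1.616]
wrist_force: [0.6, -0.6, -2.0]
opening: 0.0264
```

```bash
python3 -c "
from h import *
ov(52)
o,M=st()
from fit import s,Rm
R=Rm(s.x[3]); print('tool in lift frame\n',(R.T@M).round(3))
save('side','side2');crop('side2',200,60,360,180,5,'d2')
"
```

```text
t 18.9 tcp [ 0.7542 -0.0396  0.582 ] j [-0.116  0.474  0.275 -0.03   1.926  1.574] open 0.0264 F [ 0.6 -0.6 -2. ]
x [ 0.4431 -0.0802 -0.8929] y [-0.1404 -0.9899  0.0192] z [-0.8854  0.1169 -0.4499]
tilt 26.76 az -10.3 use az 2.2 tcp az -3.0
shift [-0.26  -0.057 -0.538]
t 18.9 tcp [ 0.7542 -0.0396  0.582 ] j [-0.116  0.474  0.275 -0.03   1.926  1.574] open 0.0264 F [ 0.6 -0.6 -2. ]
x [ 0.4431 -0.0802 -0.8929] y [-0.1404 -0.9899  0.0192] z [-0.8854  0.1169 -0.4499]
tool in lift frame
 [[-0.091  0.015 -0.996]
 [-0.015 -1.    -0.014]
 [-0.996  0.013  0.092]]
```

View pics/d2.png

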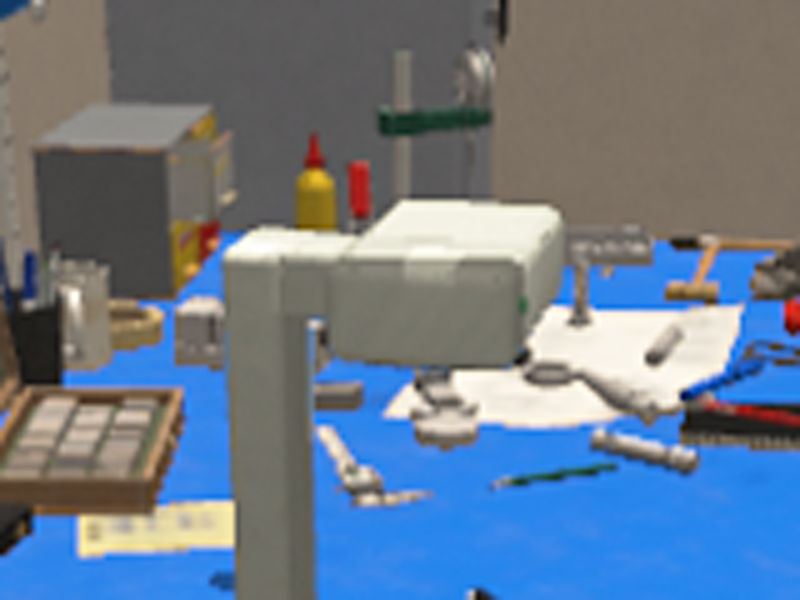

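```bash
cat > goal.py <<'E'
from h import *
from fit import s,Rm,pos
R=Rm(s.x[3]); n=R[:,2]
bay={'s':pos(s.x,('s',0,0)),'c':pos(s.x,('c',0,0))}
E
python3 -c "
from goal import *
o,M=st()
c=bay['c']+R@np.array([-.002,0,.006]); T=c-.020*M[:,0]; print('T',T)
for P in ([.40,-.07,.5],T-.25*M[:,0],T-.06*M[:,0],T): print(np.array(P).round(4),(M.T@(np.array(P)-o['tcp_pos'])).round(4))
"
```

```text
t 18.95 tcp [ 0.7541 -0.0396  0.5822] j [-0.116  0.474  0.275 -0.03   1.926  1.574] open 0.0268 F [ 0.3  0.5 -1. ]
x [ 0.4433 -0.0802 -0.8928] y [-0.1404 -0.9899  0.0191] z [-0.8853  0.1169 -0.4501]
T [ 0.47305209 -0.09760753  0.14471499]
[ 0.4  -0.07  0.5 ] [-0.0812  0.0782  0.3469]
[ 0.3622 -0.0776  0.3679] [0.0206 0.0885 0.4389]
[ 0.4465 -0.0928  0.1983] [0.2106 0.0885 0.4389]
[ 0.4731 -0.0976  0.1447] [0.2706 0.0885 0.4389]
```

Emit:
step_arm:
  rows:
    - [[-0.013, 0.013, 0.058, 0, 0.015], [-0.027, 0.026, 0.116, 0, 0.015], [-0.04, 0.039, 0.174, 0, 0.015], [-0.054, 0.052, 0.232, 0, 0.015], [-0.067, 0.065, 0.29, 0, 0.015], [-0.081, 0.078, 0.347, 0, 0.015], [-0.05, 0.082, 0.38, 0, 0.015], [-0.01, 0.085, 0.415, 0, 0.015], [0.021, 0.0885, 0.439, 0, 0.015], [0.021, 0.0885, 0.439, 0, 0.015]]

```text
t: 20.2
tcp_pos: [0.3607, -0.0772, 0.3627]
tcp_rot: [-2.611, 0.2, 1.623]
wrist_force: [0.3, -0.7, -0.1]
opening: 0.0263
```

```bash
python3 -c "
from goal import *
o,M=st()
print((R.T@M).round(3))
c=bay['c']+R@np.array([-.002,0,.006]); T=c-.020*M[:,0]; print('T',T)
for P in (T-.03*M[:,0],T): print(np.array(P).round(4),(M.T@(np.array(P)-o['tcp_pos'])).round(4))
"
```

```text
t 20.2 tcp [ 0.3607 -0.0772  0.3627] j [-0.473 -0.637  1.776  0.13   1.56   1.264] open 0.0263 F [ 0.3 -0.7 -0.1]
x [ 0.437  -0.0778 -0.8961] y [-0.1416 -0.9898  0.0169] z [-0.8883  0.1195 -0.4435]
[[-0.099  0.013 -0.995]
 [-0.013 -1.    -0.011]
 [-0.995  0.012  0.099]]
T [ 0.47317981 -0.09765407  0.14478195]
[ 0.4601 -0.0953  0.1717] [ 0.216   0.0006 -0.0057]
[ 0.4732 -0.0977  0.1448] [ 0.246   0.0006 -0.0057]
```

Emit:
step_arm:
  rows:
    - [[0.03, 0, -0.002, 0, 0.015], [0.07, 0, -0.005, 0, 0.015], [0.11, 0, -0.006, 0, 0.015], [0.15, 0, -0.006, 0, 0.015], [0.18, 0, -0.006, 0, 0.015], [0.205, 0, -0.006, 0, 0.015], [0.22, 0, -0.006, 0, 0.015], [0.228, 0, -0.006, 0, 0.015], [0.232, 0, -0.006, 0, 0.015], [0.232, 0, -0.006, 0, 0.015]]

```text
t: 21.45
tcp_pos: [0.4708, -0.097, 0.1637]
tcp_rot: [-2.62, 0.201, 1.614]
wrist_force: [-0.1, 0.2, -1.4]
opening: 0.0263
```

```bash
python3 -c "
from goal import *
o,M=st()
c=bay['c']+R@np.array([-.002,0,.006]); T=c-.020*M[:,0]
print((M.T@(np.array(T)-o['tcp_pos'])).round(4))
save('side','side3');crop('side3',260,150,360,225,8,'d3')
"
```

```text
t 21.45 tcp [ 0.4708 -0.097   0.1637] j [-0.377 -0.336  1.997  0.104  1.023  1.296] open 0.0263 F [-0.1  0.2 -1.4]
x [ 0.4441 -0.0805 -0.8924] y [-0.1405 -0.9899  0.0194] z [-0.8849  0.1167 -0.4509]
[ 0.018  -0.0001  0.0066]
```

View pics/d3.png

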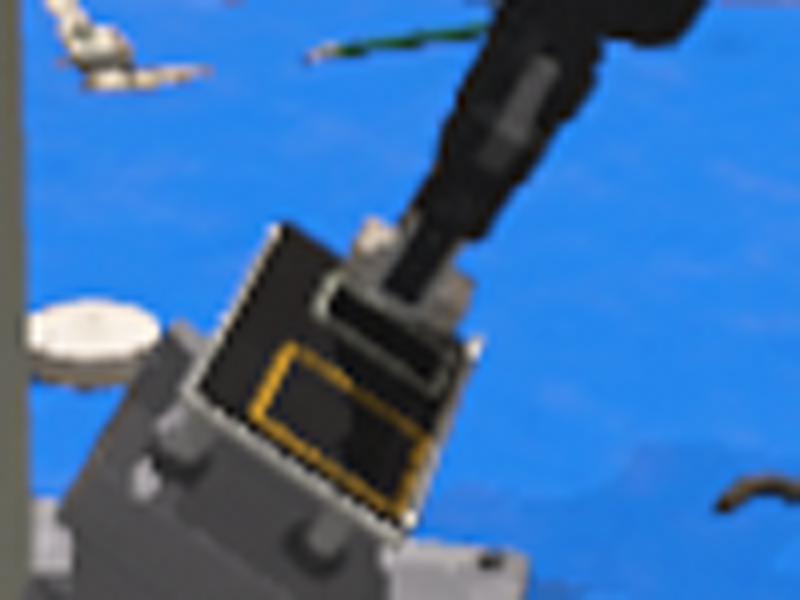

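Emit:
step_arm:
  rows:
    - [[0.006, 0, 0.004, 0, 0.015], [0.012, 0, 0.0065, 0, 0.015], [0.016, 0, 0.0065, 0, 0.015], [0.018, 0, 0.0065, 0, 0.015], [0.018, 0, 0.0065, 0, 0.015], [0.018, 0, 0.0065, 0, 0.04], [0.018, 0, 0.0065, 0, 0.048], [0.018, 0, 0.0065, 0, 0.048], [0.0, 0, 0.0065, 0, 0.048], [-0.04, 0, 0.0065, 0, 0.048]]

```text
t: 22.75
tcp_pos: [0.4459, -0.0925, 0.1939]
tcp_rot: [-2.614, 0.199, 1.621]
wrist_force: [0.4, -0.8, 1.4]
opening: 0.0477
```

```bash
python3 -c "
from goal import *
o,M=st()
save('side','side4');crop('side4',260,150,360,225,8,'d4')
"
```

```text
t 22.75 tcp [ 0.4459 -0.0925  0.1939] j [-0.393 -0.42   1.99   0.106  1.121  1.29 ] open 0.0477 F [ 0.4 -0.8  1.4]
x [ 0.439  -0.0784 -0.8951] y [-0.1402 -0.99    0.0179] z [-0.8875  0.1176 -0.4456]
```

View pics/d4.png

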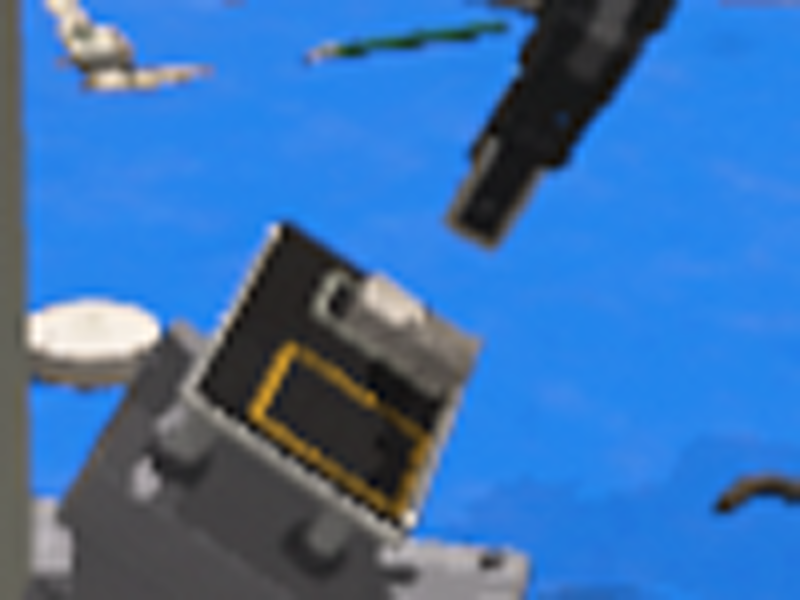

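```bash
python3 -c "
from goal import *
o,M=st()
T=np.array([.5838,.3012,.0065])-.02*M[:,0]; T[2]=.027
print('T',T)
for P in (o['tcp_pos']-.15*M[:,0],[.38,.08,.3],[.48,.29,.2],T-.10*M[:,0],T-.05*M[:,0]): print(np.array(P).round(4),(M.T@(np.array(P)-o['tcp_pos'])).round(4))
"
```

```text
t 22.8 tcp [ 0.4475 -0.0932  0.2017] j [-0.393 -0.427  1.982  0.107  1.124  1.29 ] open 0.0486 F [1.8 1.1 2.9]
x [ 0.4492 -0.0825 -0.8896] y [-0.1403 -0.9899  0.0209] z [-0.8823  0.1154 -0.4562]
T [0.57481598 0.30285015 0.027     ]
[ 0.3801 -0.0809  0.3352] [-0.15 -0.   -0.  ]
[0.38 0.08 0.3 ] [-0.1321 -0.16    0.0347]
[0.48 0.29 0.2 ] [-0.0155 -0.384   0.0164]
[0.5299 0.3111 0.116 ] [ 0.0799 -0.4136  0.0131]
[0.5524 0.307  0.0715] [ 0.1299 -0.4136  0.0131]
```

Emit:
step_arm:
  rows:
    - [[-0.055, 0, 0, 0, 0.05], [-0.11, 0, 0, 0, 0.05], [-0.15, -0.02, 0, 0, 0.05], [-0.15, -0.08, 0.01, -5, 0.06], [-0.14, -0.135, 0.02, -10, 0.07], [-0.12, -0.19, 0.03, -15, 0.07], [-0.09, -0.245, 0.03, -20, 0.07], [-0.06, -0.295, 0.025, -25, 0.07], [-0.03, -0.345, 0.02, -31, 0.07], [0.01, -0.39, 0.015, -31, 0.07]]

```text
t: 24.05
tcp_pos: [0.4941, 0.2969, 0.1727]
tcp_rot: [2.311, 0.22, -1.456]
wrist_force: [-0.5, -0.2, 0.3]
opening: 0.07
```

```bash
python3 -c "
from goal import *
save('top','top5');crop('top5',130,140,290,260,5,'d5')
o,M=st()
T=np.array([.5838,.3012,.0065])-.02*M[:,0]; T[2]=.027
print('T',T,'jaw az',np.degrees(np.arctan2(M[1,1],M[0,1])))
for P in (T-.05*M[:,0],T): print(np.array(P).round(4),(M.T@(np.array(P)-o['tcp_pos'])).round(4))
"
```

```text
t 24.1 tcp [0.4944 0.2995 0.1623] j [ 0.61   0.007  1.706 -0.358  1.122  1.878] open 0.0699 F [-0.2  0.4 -6.4]
x [ 0.4351 -0.0804 -0.8968] y [ 0.3418 -0.9067  0.2471] z [-0.833  -0.4141 -0.367 ]
T [0.5750976  0.30280798 0.027     ] jaw az -69.34329084935118
[0.5533 0.3068 0.0718] [ 0.1062 -0.0089 -0.0189]
[0.5751 0.3028 0.027 ] [ 0.1562 -0.0089 -0.0189]
```

View pics/d5.png

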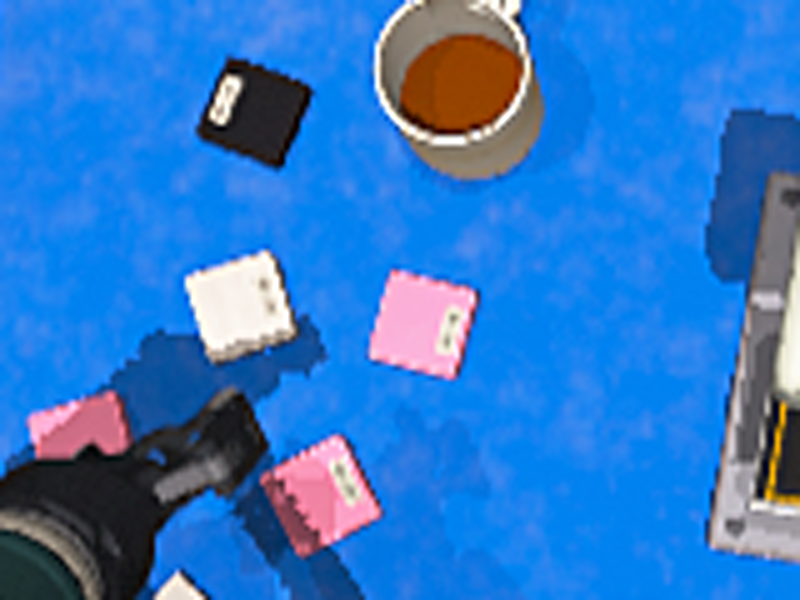

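```bash
python3 -c "
from goal import *
o,M=st()
for P in ([.5535,.305,.065],[.5735,.303,.022]): print(np.array(P).round(4),(M.T@(np.array(P)-o['tcp_pos'])).round(4))
for q in [(147,229),(193,239),(215,204)]: print(pt('top','top0',*q))
"
```

```text
t 24.1 tcp [0.4944 0.2995 0.1623] j [ 0.61   0.007  1.706 -0.358  1.122  1.878] open 0.0699 F [-0.2  0.4 -6.4]
x [ 0.4351 -0.0804 -0.8968] y [ 0.3418 -0.9067  0.2471] z [-0.833  -0.4141 -0.367 ]
[0.5535 0.305  0.065 ] [ 0.1125 -0.0089 -0.0158]
[0.5735 0.303  0.022 ] [ 0.16   -0.0109 -0.0158]
[0.50429878 0.38123274 0.01273453]
[0.47903376 0.2544787  0.01282369]
[0.57709153 0.19829057 0.01164092]
```

Emit:
step_arm:
  rows:
    - [[0.02, -0.009, -0.016, 10, 0.08], [0.05, -0.009, -0.016, 20, 0.08], [0.08, -0.009, -0.016, 31, 0.08], [0.1, -0.009, -0.016, 31, 0.08], [0.12, -0.01, -0.016, 31, 0.08], [0.135, -0.01, -0.016, 31, 0.08], [0.148, -0.01, -0.016, 31, 0.08], [0.156, -0.01, -0.016, 31, 0.08], [0.158, -0.01, -0.016, 31, 0.08], [0.158, -0.01, -0.016, 31, 0.08]]

```text
t: 25.35
tcp_pos: [0.5731, 0.2972, 0.0354]
tcp_rot: [-2.62, 0.2, 1.615]
wrist_force: [0.7, -0.7, -0.7]
opening: 0.0798
```

```bash
python3 -c "
from goal import *
save('top','top6');crop('top6',130,140,290,260,5,'d6')
o,M=st()
"
```

```text
t 25.4 tcp [0.5731 0.2973 0.0357] j [ 0.526  0.265  1.695 -0.397  0.854  2.447] open 0.0799 F [ 0.4 -0.7 -0.3]
x [ 0.444  -0.0796 -0.8925] y [-0.1402 -0.99    0.0185] z [-0.885   0.1169 -0.4507]
```

View pics/d6.png

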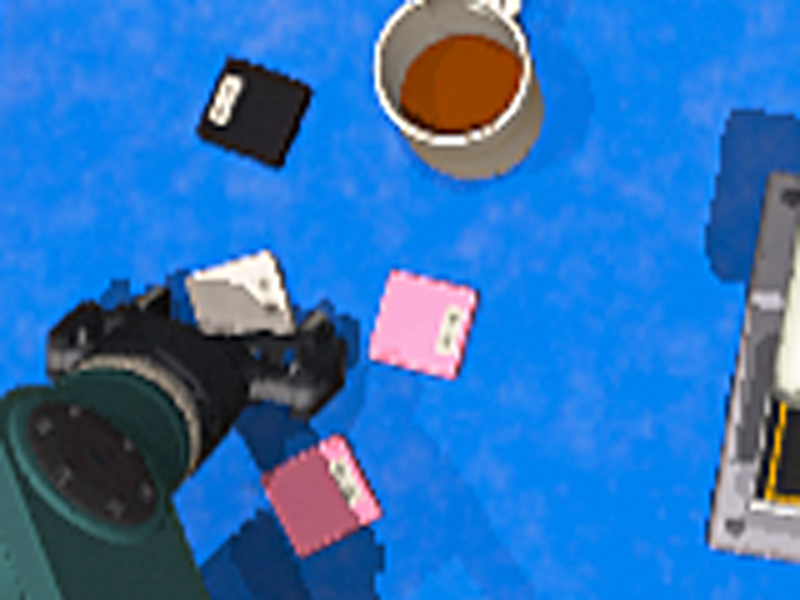

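Emit:
step_arm:
  rows:
    - [[0.006, -0.003, 0.003, 0, 0.08], [0.011, -0.006, 0.0065, 0, 0.08], [0.012, -0.006, 0.0065, 0, 0.08], [0.012, -0.01, 0.0065, 0, 0.08], [0.012, -0.015, 0.0065, 0, 0.08], [0.012, -0.02, 0.0065, 0, 0.08], [0.012, -0.026, 0.0065, 0, 0.08], [0.012, -0.032, 0.0065, 0, 0.08], [0.012, -0.038, 0.0065, 0, 0.08], [0.012, -0.038, 0.0065, 0, 0.08]]

```text
t: 26.65
tcp_pos: [0.578, 0.3354, 0.0208]
tcp_rot: [-2.62, 0.198, 1.615]
wrist_force: [-0.0, -0.4, 0.1]
opening: 0.0802
```

```bash
python3 -c "
from goal import *
save('top','top7');crop('top7',130,170,230,245,8,'d7')
o,M=st()
"
```

```text
t 26.7 tcp [0.578  0.3352 0.0208] j [ 0.58   0.336  1.636 -0.419  0.862  2.512] open 0.0806 F [ 0.7 -0.4 -0.2]
x [ 0.4437 -0.079  -0.8927] y [-0.1397 -0.99    0.0182] z [-0.8852  0.1167 -0.4503]
```

View pics/d7.png

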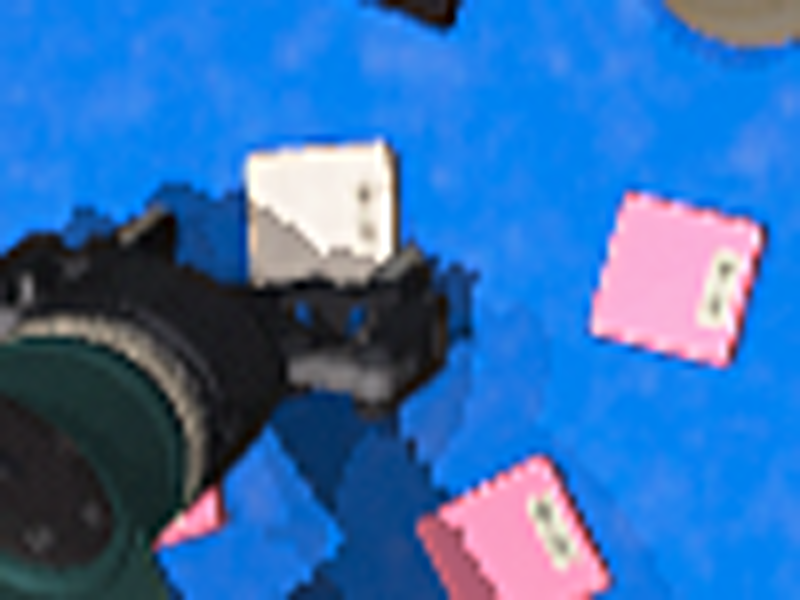

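Emit:
step_arm:
  rows:
    - [[-0.001, 0, -0.001, 0, 0.072], [-0.003, 0, -0.002, 0, 0.066], [-0.005, 0, -0.002, 0, 0.06], [-0.006, 0, -0.003, 0, 0.056], [-0.006, 0, -0.003, 0, 0.052], [-0.006, 0, -0.003, 0, 0.048], [-0.006, 0, -0.003, 0, 0.04], [-0.006, 0, -0.003, 0, 0.04], [-0.006, 0, -0.003, 0, 0.04], [-0.006, 0, -0.003, 0, 0.04]]
  squeeze: 50

```text
t: 27.95
tcp_pos: [0.5782, 0.3348, 0.0283]
tcp_rot: [-2.62, 0.2, 1.614]
wrist_force: [-2.9, -2.2, 5.8]
opening: 0.0482
```

```bash
python3 -c "
from goal import *
save('top','top8');crop('top8',130,170,230,245,8,'d8')
o,M=st()
for d in ([0,0,.12],): print((M.T@np.array(d)).round(4))
"
```

```text
t 28.0 tcp [0.5782 0.3348 0.0283] j [ 0.579  0.327  1.632 -0.416  0.875  2.506] open 0.0481 F [-3.  -1.3  6.1]
x [ 0.4442 -0.0798 -0.8923] y [-0.1404 -0.9899  0.0187] z [-0.8848  0.117  -0.451 ]
[-0.1071  0.0022 -0.0541]
```

View pics/d8.png

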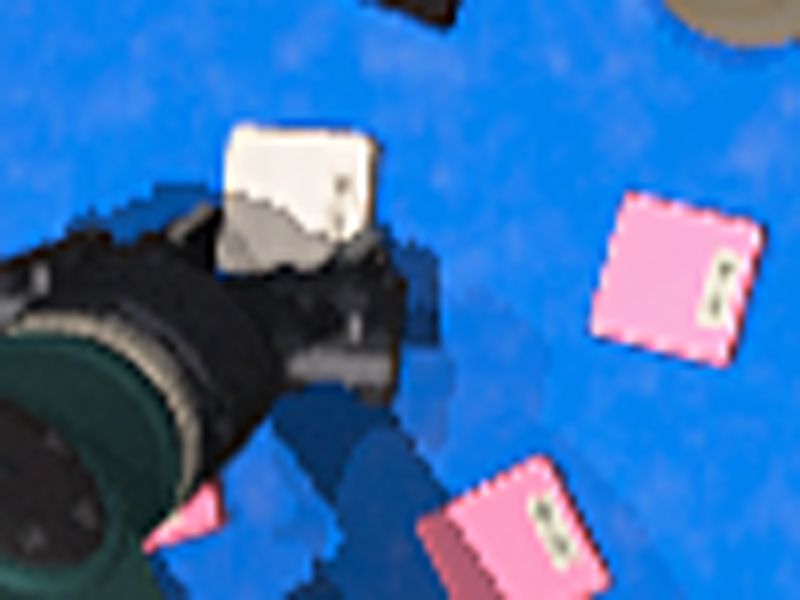

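```bash
python3 -c "
from goal import *
o,M=st()
Q=np.array([ptz('top',130+x/8-.44,170+y/8-.44,.013) for x,y in [(235,127),(375,133),(222,268)]]); print(Q.round(4)); print(np.linalg.norm(Q[1]-Q[0]),np.linalg.norm(Q[2]-Q[0]))
c=(Q[1]+Q[2])/2; e=Q[1]-Q[0]; a=np.array([-e[1],e[0]])/np.linalg.norm(e[:2]); c2=(Q[0]+Q[1])[:2]/2-.025*a; print(c,c2)
for q in (c[:2],c2): print('rel tcp in tool',(M.T@(np.array([q[0],q[1],.0065])-o['tcp_pos'])).round(4))
"
```

```text
t 28.0 tcp [0.5782 0.3348 0.0283] j [ 0.579  0.327  1.632 -0.416  0.875  2.506] open 0.0481 F [-3.  -1.3  6.1]
x [ 0.4442 -0.0798 -0.8923] y [-0.1404 -0.9899  0.0187] z [-0.8848  0.117  -0.451 ]
[[0.6262 0.3554 0.013 ]
 [0.625  0.3069 0.013 ]
 [0.5766 0.3571 0.013 ]]
0.04852037940119638 0.04960974663419398
[0.6007821  0.33200598 0.013     ] [0.6005797 0.3317611]
rel tcp in tool [ 0.0297 -0.0008 -0.0105]
rel tcp in tool [ 0.0297 -0.0006 -0.0103]
```

```bash
python3 -c "
from goal import *
o,M=st()
c=bay['s']+R@np.array([.0072,0,.0187]); T=c-M@np.array([.0297,-.0007,-.0105]); A=T-.2*M[:,0]; print('T',T,'A',A)
for P in (o['tcp_pos']+[-.02,0,.08],[.42,.20,.26],[.37,.06,.35],A,T-.06*M[:,0]): print(np.array(P).round(4),(M.T@(np.array(P)-o['tcp_pos'])).round(4))
"
```

```text
t 28.0 tcp [0.5782 0.3348 0.0283] j [ 0.579  0.327  1.632 -0.416  0.875  2.506] open 0.0481 F [-3.  -1.3  6.1]
x [ 0.4442 -0.0798 -0.8923] y [-0.1404 -0.9899  0.0187] z [-0.8848  0.117  -0.451 ]
T [ 0.4717835  -0.01929643  0.16428592] A [ 0.38293643 -0.00333047  0.34275521]
[0.5582 0.3348 0.1083] [-0.0803  0.0043 -0.0184]
[0.42 0.2  0.26] [-0.2662  0.1599  0.0197]
[0.37 0.06 0.35] [-0.3576  0.3072  0.007 ]
[ 0.3829 -0.0033  0.3428] [-0.3403  0.368  -0.0086]
[ 0.4451 -0.0145  0.2178] [-0.2003  0.368  -0.0086]
```

Emit:
step_arm:
  rows:
    - [[-0.05, 0.002, -0.012, 0, 0.03], [-0.1, 0.015, -0.015, 0, 0.03], [-0.14, 0.05, -0.005, 0, 0.03], [-0.18, 0.09, 0.005, 0, 0.03], [-0.225, 0.125, 0.012, 0, 0.03], [-0.266, 0.16, 0.018, 0, 0.03], [-0.295, 0.21, 0.015, 0, 0.03], [-0.325, 0.255, 0.01, 0, 0.03], [-0.345, 0.305, 0.003, 0, 0.03], [-0.342, 0.36, -0.006, 0, 0.03]]

```text
t: 29.25
tcp_pos: [0.3807, 0.0046, 0.3442]
tcp_rot: [-2.625, 0.196, 1.61]
wrist_force: [1.3, -0.6, -2.9]
opening: 0.0482
```

```bash
python3 -c "
from goal import *
save('side','side9');crop('side9',250,80,390,215,5,'d9')
o,M=st()
print((R.T@M).round(3))
c=bay['s']+R@np.array([.0072,0,.0187]); T=c-M@np.array([.0297,-.0007,-.0105]); A=T-.2*M[:,0]; print('T',T,'A',A)
for P in (A,T-.05*M[:,0],T): print(np.array(P).round(4),(M.T@(np.array(P)-o['tcp_pos'])).round(4))
"
```

```text
t 29.3 tcp [ 0.3805 -0.007   0.3433] j [-0.142 -0.616  1.808 -0.033  1.48   1.579] open 0.0476 F [ 1.1 -3.2 -3.2]
x [ 0.4434 -0.0964 -0.8911] y [-0.16   -0.9867  0.0271] z [-0.8819  0.1306 -0.453 ]
[[-0.088  0.002 -0.996]
 [-0.031 -1.     0.   ]
 [-0.996  0.031  0.088]]
T [ 0.47182508 -0.01865908  0.16423457] A [0.38314405 0.00062308 0.34245879]
[0.3831 0.0006 0.3425] [ 0.0012 -0.008  -0.001 ]
[ 0.4497 -0.0138  0.2088] [ 0.1512 -0.008  -0.001 ]
[ 0.4718 -0.0187  0.1642] [ 0.2012 -0.008  -0.001 ]
```

View pics/d9.png

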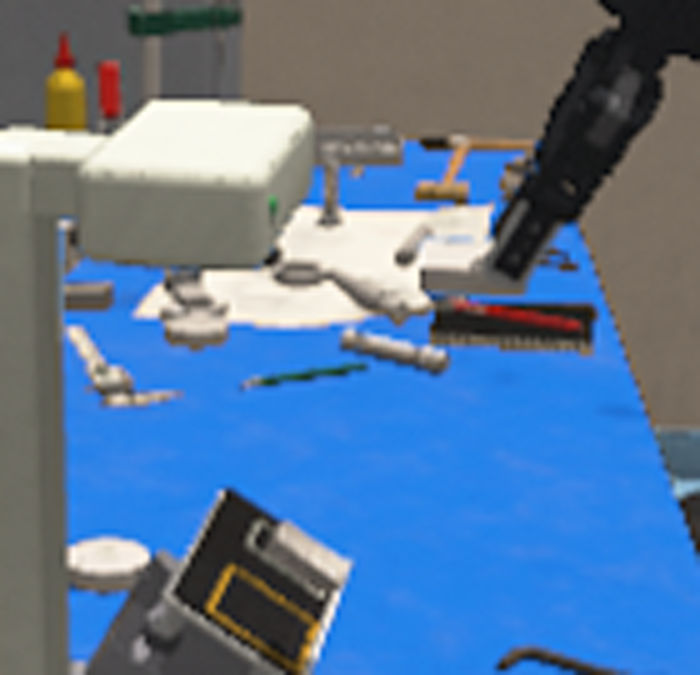

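Emit:
step_arm:
  rows:
    - [[0.02, 0.004, 0, 0, 0.03], [0.05, 0.004, 0, 0, 0.03], [0.08, 0.004, 0, 0, 0.03], [0.11, 0.004, 0, 0, 0.03], [0.135, 0.004, 0, 0, 0.03], [0.155, 0.004, 0, 0, 0.03], [0.17, 0.004, 0, 0, 0.03], [0.18, 0.004, 0, 0, 0.03], [0.184, 0.004, 0, 0, 0.03], [0.184, 0.004, 0, 0, 0.03]]
  squeeze: 30

```text
t: 30.55
tcp_pos: [0.4621, -0.0138, 0.1784]
tcp_rot: [-2.62, 0.2, 1.615]
wrist_force: [-0.6, -0.8, -2.2]
opening: 0.0479
```

```bash
python3 -c "
from goal import *
save('side','side10');crop('side10',250,140,350,215,8,'d10')
save('top','top10');crop('top10',260,185,360,260,8,'e10')
o,M=st()
print((R.T@M).round(3))
c=bay['s']+R@np.array([.0072,0,.0187]); T=c-M@np.array([.0297,-.0007,-.0105]); print('T',T)
print((M.T@(T-o['tcp_pos'])).round(4)); print('lift step -x5,-z16',(M.T@R@np.array([-.005,0,-.016])).round(4))
"
```

```text
t 30.65 tcp [ 0.4623 -0.0138  0.179 ] j [-0.142 -0.391  2.003 -0.019  1.061  1.571] open 0.0478 F [-0.1 -1.  -2.7]
x [ 0.4445 -0.0803 -0.8922] y [-0.1405 -0.9899  0.0191] z [-0.8847  0.1168 -0.4513]
[[-0.09   0.015 -0.996]
 [-0.015 -1.    -0.014]
 [-0.996  0.013  0.09 ]]
T [ 0.47177669 -0.01928358  0.16427714]
[ 0.0178  0.0038 -0.0024]
lift step -x5,-z16 [ 0.0164 -0.0003  0.0035]
```

View pics/d10.png

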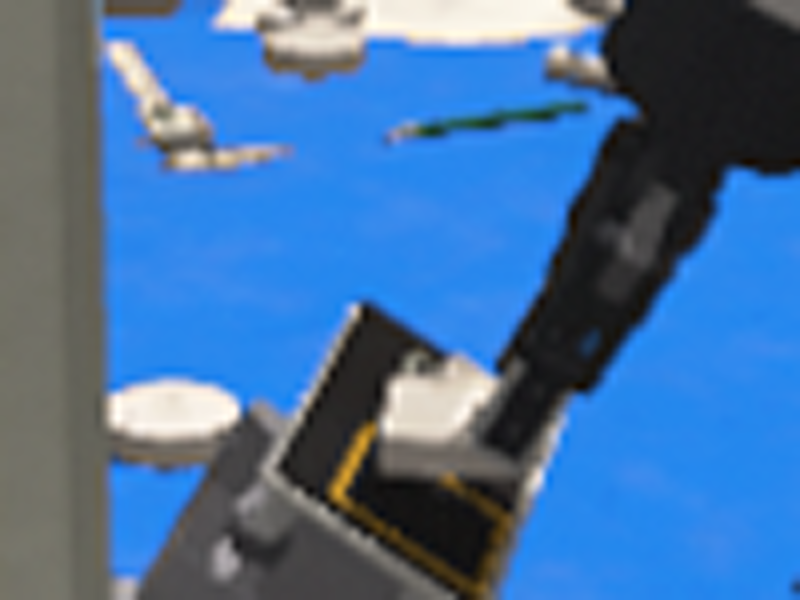

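View pics/e10.png

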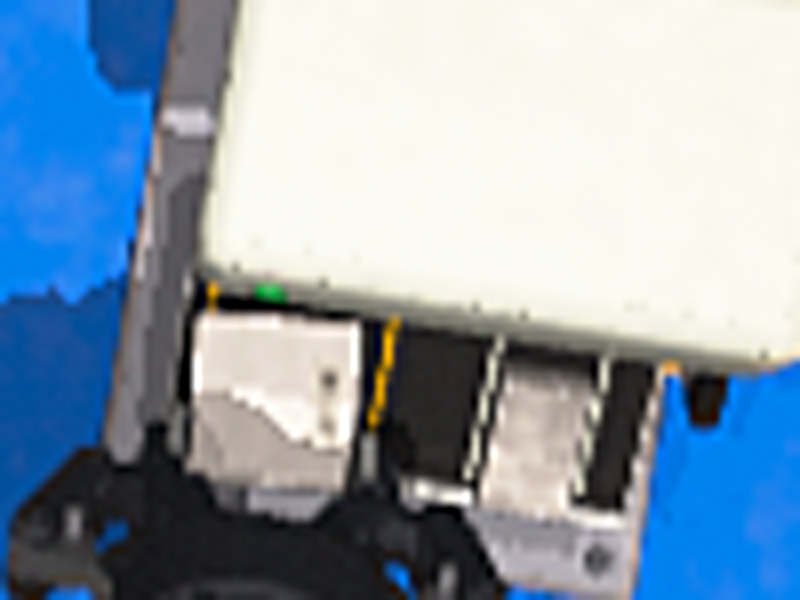

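Emit:
step_arm:
  rows:
    - [[0.006, 0.003, -0.001, 0, 0.03], [0.012, 0.006, -0.002, 0, 0.03], [0.017, 0.006, -0.002, 0, 0.03], [0.02, 0.006, -0.002, 0, 0.03], [0.023, 0.006, -0.001, 0, 0.03], [0.026, 0.006, -0.001, 0, 0.03], [0.029, 0.006, 0, 0, 0.03], [0.032, 0.006, 0.001, 0, 0.03], [0.032, 0.006, 0.001, 0, 0.03], [0.032, 0.006, 0.001, 0, 0.03]]
  squeeze: 20

```text
t: 31.9
tcp_pos: [0.4749, -0.0214, 0.1511]
tcp_rot: [-2.621, 0.198, 1.612]
wrist_force: [-8.4, 4.5, 5.7]
opening: 0.0478
```

```bash
python3 -c "
from goal import *
save('side','side11');crop('side11',250,140,350,215,8,'d11')
o,M=st()
"
```

```text
t 31.95 tcp [ 0.4749 -0.0214  0.1511] j [-0.16  -0.336  2.023 -0.008  0.985  1.549] open 0.0478 F [-8.4  3.6  5.9]
x [ 0.4453 -0.0788 -0.8919] y [-0.1396 -0.99    0.0177] z [-0.8844  0.1167 -0.4519]
```

View pics/d11.png

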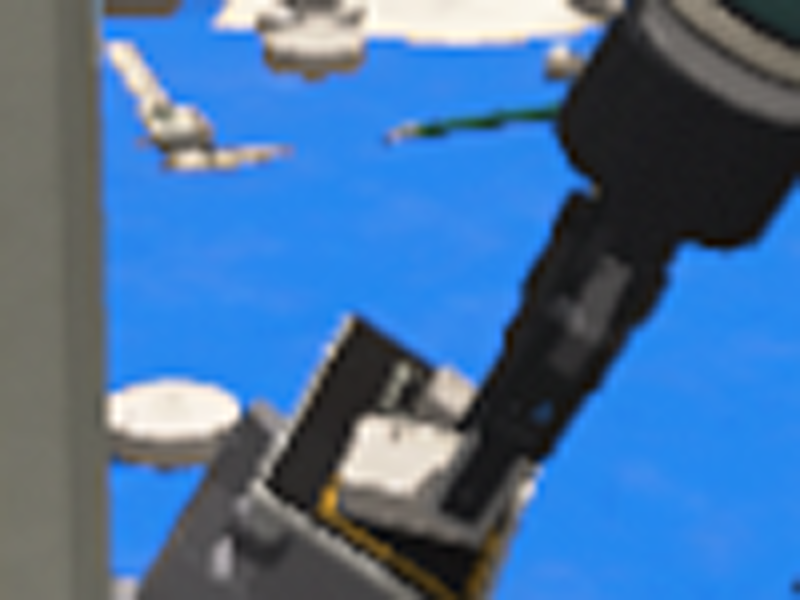

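Emit:
step_arm:
  rows:
    - [[0.003, 0, 0.001, 0, 0.03], [0.005, 0, 0.001, 0, 0.03], [0.005, 0, 0.001, 0, 0.052], [0.004, 0, 0.001, 0, 0.06], [0.003, 0, 0.001, 0, 0.066], [0.0, 0, 0.001, 0, 0.068], [-0.005, 0, 0.001, 0, 0.068], [-0.02, 0, 0.001, 0, 0.068], [-0.04, 0, 0.001, 0, 0.068], [-0.07, 0, 0.001, 0, 0.068]]

```text
t: 33.2
tcp_pos: [0.4417, -0.0163, 0.212]
tcp_rot: [-2.619, 0.2, 1.617]
wrist_force: [0.8, 0.3, 0.5]
opening: 0.068
```

```bash
python3 -c "
from goal import *
save('side','side12');crop('side12',250,140,350,215,8,'d12')
save('top','top12');crop('top12',260,185,360,260,8,'e12')
o,M=st()
"
```

```text
t 33.3 tcp [ 0.4437 -0.0165  0.2165] j [-0.159 -0.466  1.977 -0.01   1.154  1.55 ] open 0.0679 F [-0.3  0.3  0.5]
x [ 0.4514 -0.0814 -0.8886] y [-0.1404 -0.9899  0.0194] z [-0.8812  0.116  -0.4583]
```

View pics/d12.png

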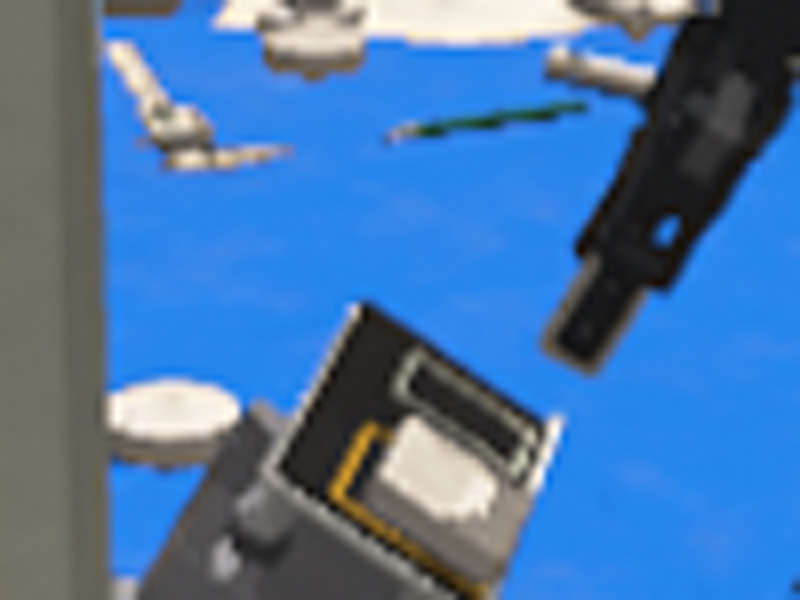

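View pics/e12.png

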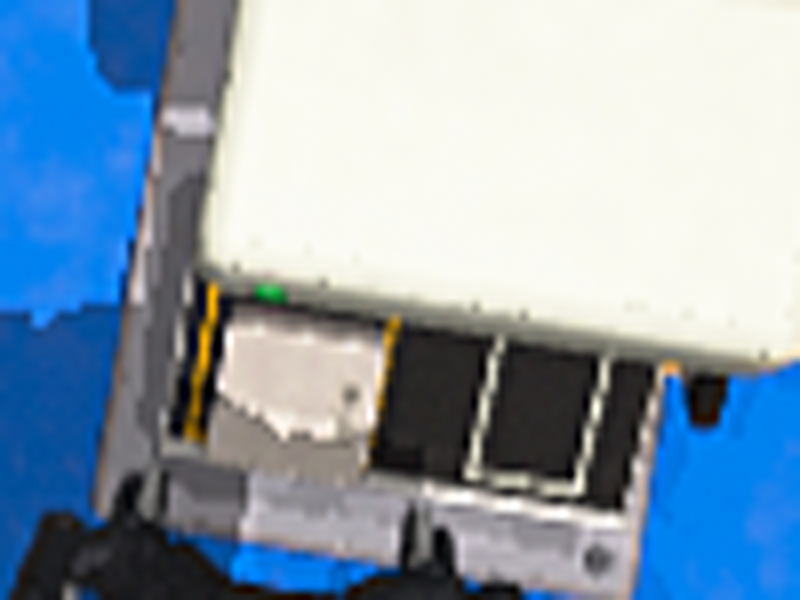

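View pics/top12.png

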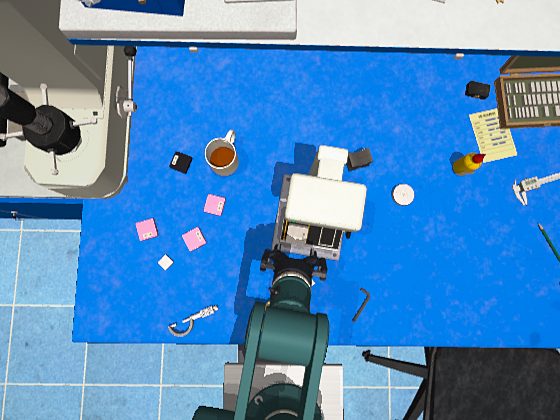

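View pics/side12.png

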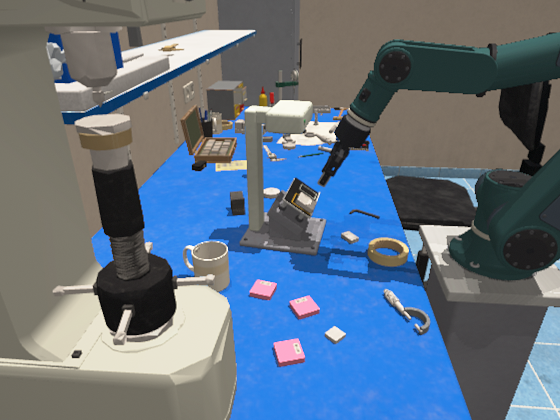

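```bash
python3 -c "
from goal import *
crop('side12',325,220,375,255,14,'d13')
for q in [(349,238),(345,235),(355,240)]: print(pt('side','side12',*q).round(4), ptz('side',*q,.012).round(4))
"
```

```text
[ 0.3682 -0.0408  0.0111] [ 0.3683 -0.0393  0.012 ]
[ 0.3786 -0.0542  0.0123] [ 0.3785 -0.0548  0.012 ]
[ 0.3515 -0.0386  0.0068] [ 0.3525 -0.03    0.012 ]
```

View pics/d13.png

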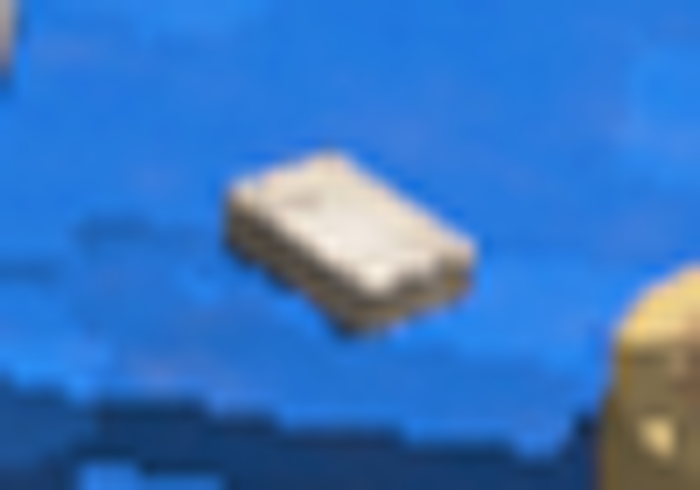

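```bash
python3 -c "
from goal import *
Q=np.array([ptz('side',325+x/14-.46,220+y/14-.46,.012) for x,y in [(232,188),(330,155),(470,245),(365,290)]]); print(Q.round(4),Q.mean(0).round(4))
print([round(float(np.linalg.norm(Q[i]-Q[i-1])),4) for i in range(4)])
e=Q[2]-Q[1]+Q[3]-Q[0]; print('long az',np.degrees(np.arctan2(e[1],e[0])))
e=Q[1]-Q[0]+Q[2]-Q[3]; print('short az',np.degrees(np.arctan2(e[1],e[0])))
o,M=st()
# square block on platform in lift frame: top face corners from side
"
```

```text
[[ 0.3889 -0.0652  0.012 ]
 [ 0.3683 -0.0803  0.012 ]
 [ 0.3427 -0.0467  0.012 ]
 [ 0.3647 -0.0276  0.012 ]] [ 0.3661 -0.0549  0.012 ]
[0.0447, 0.0255, 0.0423, 0.0291]
long az 124.96979435387023
short az -141.14495360920947
t 33.3 tcp [ 0.4437 -0.0165  0.2165] j [-0.159 -0.466  1.977 -0.01   1.154  1.55 ] open 0.0679 F [-0.3  0.3  0.5]
x [ 0.4514 -0.0814 -0.8886] y [-0.1404 -0.9899  0.0194] z [-0.8812  0.116  -0.4583]
```

```bash
python3 -c "
from sim import *
print(opt(.355,.024,np.radians(27)),opt(.34,.024,np.radians(27)))"
python3 -c "
from goal import *
o,M=st()
a=np.array([.983,-.18,0]); b=np.array([.18,.983,0])
c=np.array([.366,-.055,0])
T=c-.006*a-.0145*np.array([.45,-.081,0]); T[2]=.023; print('T',T, ptz('top',277,319,.02), ptz('top',297,319,.02))
A=T-.06*M[:,0]
for P in (o['tcp_pos']-.1*M[:,0],[.33,-.03,.2],A,T): print(np.array(P).round(4),(M.T@(np.array(P)-o['tcp_pos'])).round(4))
"
```

```text
(array([0.355, 0.024]), array([-0.521,  2.407,  0.785]), 'tilt', np.float64(27.0)) (array([0.34 , 0.024]), array([-0.58 ,  2.435,  0.816]), 'tilt', np.float64(27.0))
t 33.3 tcp [ 0.4437 -0.0165  0.2165] j [-0.159 -0.466  1.977 -0.01   1.154  1.55 ] open 0.0679 F [-0.3  0.3  0.5]
x [ 0.4514 -0.0814 -0.8886] y [-0.1404 -0.9899  0.0194] z [-0.8812  0.116  -0.4583]
T [ 0.353577  -0.0527455  0.023    ] [0.26970385 0.02085556 0.02      ] [ 0.2703975  -0.03242023  0.02      ]
[ 0.3986 -0.0084  0.3054] [-0.1  0.   0. ]
[ 0.33 -0.03  0.2 ] [-0.0355  0.029   0.1062]
[ 0.3265 -0.0479  0.0763] [0.0742 0.0447 0.1639]
[ 0.3536 -0.0527  0.023 ] [0.1342 0.0447 0.1639]
```

Emit:
step_arm:
  rows:
    - [[-0.03, 0.01, 0.04, 0, 0.066], [-0.035, 0.025, 0.09, 0, 0.066], [0.0, 0.035, 0.13, 0, 0.066], [0.035, 0.042, 0.155, 0, 0.066], [0.065, 0.0447, 0.163, 0, 0.066], [0.09, 0.0447, 0.164, 0, 0.066], [0.11, 0.0447, 0.164, 0, 0.066], [0.12, 0.0447, 0.164, 0, 0.066], [0.124, 0.0447, 0.164, 0, 0.066], [0.124, 0.0447, 0.164, 0, 0.066]]

```text
t: 34.55
tcp_pos: [0.3458, -0.0514, 0.0273]
tcp_rot: [-2.619, 0.2, 1.616]
wrist_force: [0.8, 0.2, 0.2]
opening: 0.0657
```

```bash
python3 -c "
from goal import *
save('side','side14');crop('side14',315,195,385,260,10,'d14')
o,M=st()
print((M.T@(np.array([.3536,-.0527,.023])-o['tcp_pos'])).round(4))
"
```

```text
t 34.6 tcp [ 0.3461 -0.0515  0.0278] j [-0.394 -0.581  2.426  0.129  0.842  1.249] open 0.066 F [-0.1 -0.7  0.4]
x [ 0.4433 -0.0802 -0.8928] y [-0.1404 -0.9899  0.0193] z [-0.8853  0.1168 -0.4501]
[ 0.0077  0.0001 -0.0047]
```

View pics/d14.png

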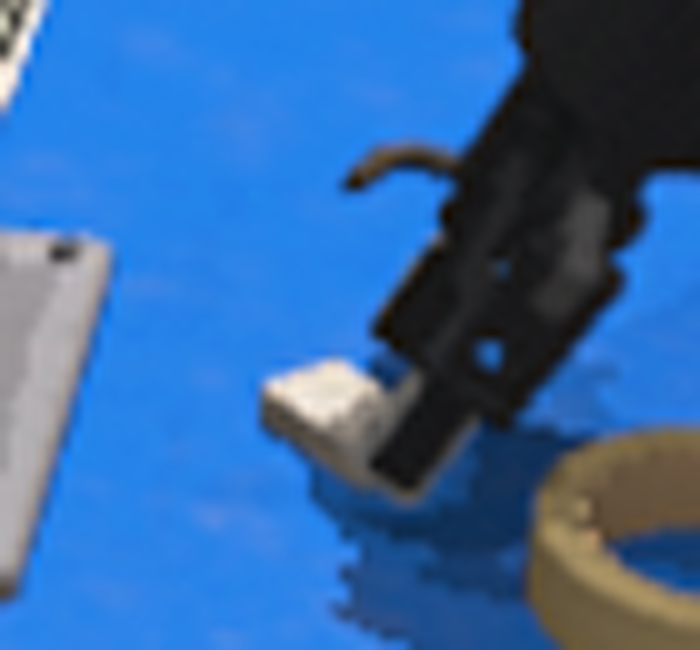

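Emit:
step_arm:
  rows:
    - [[0.005, 0, -0.002, 0, 0.066], [0.008, 0.0, -0.003, 0, 0.066], [0.008, 0.007, -0.003, 0, 0.066], [0.008, 0.012, -0.003, 0, 0.066], [0.008, 0.017, -0.003, 0, 0.066], [0.008, 0.022, -0.003, 0, 0.066], [0.008, 0.027, -0.003, 0, 0.066], [0.008, 0.032, -0.003, 0, 0.066], [0.008, 0.037, -0.003, 0, 0.066], [0.008, 0.041, -0.003, 0, 0.066]]

```text
t: 35.85
tcp_pos: [0.3464, -0.0934, 0.0227]
tcp_rot: [-2.619, 0.201, 1.615]
wrist_force: [0.2, 0.2, -0.4]
opening: 0.066
```

```bash
python3 -c "
from goal import *
save('side','side15');crop('side15',315,195,385,260,10,'d15')
o,M=st()
"
```

```text
t 35.9 tcp [ 0.3465 -0.0938  0.0228] j [-0.569 -0.531  2.414  0.233  0.835  1.019] open 0.066 F [0.6 0.1 0.5]
x [ 0.4433 -0.0809 -0.8927] y [-0.141  -0.9898  0.0197] z [-0.8852  0.1172 -0.4502]
```

View pics/d15.png

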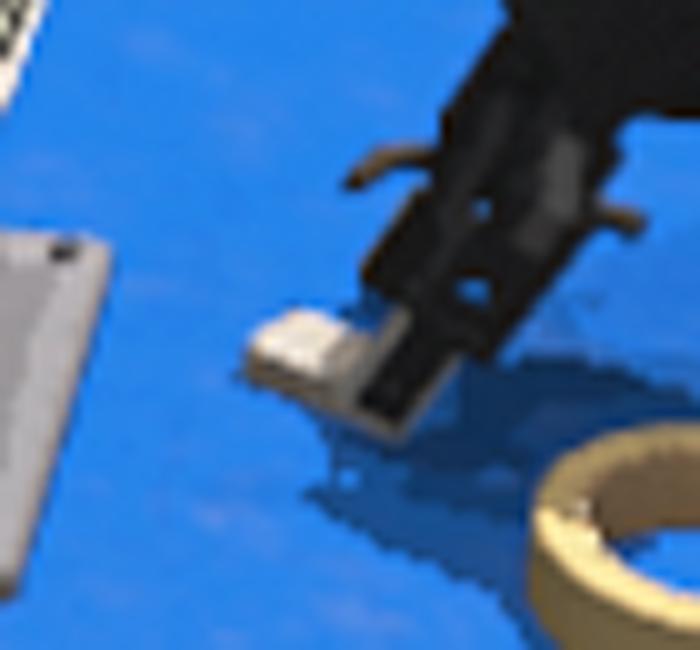

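Emit:
step_arm:
  rows:
    - [[0, 0.005, 0, 0, 0.066], [0, 0.01, 0, 0, 0.066], [0, 0.014, 0, 0, 0.066], [0.001, 0.011, -0.002, 0, 0.066], [0.002, 0.011, -0.006, 0, 0.06], [0.0, 0.011, -0.007, 0, 0.052], [-0.002, 0.011, -0.008, 0, 0.044], [-0.003, 0.011, -0.008, 0, 0.034], [-0.003, 0.011, -0.008, 0, 0.015], [-0.003, 0.011, -0.008, 0, 0.015]]
  squeeze: 50

```text
t: 37.15
tcp_pos: [0.351, -0.1048, 0.0297]
tcp_rot: [-2.62, 0.201, 1.614]
wrist_force: [-2.0, 1.2, 4.4]
opening: 0.0261
```

```bash
python3 -c "
from goal import *
save('side','side16');crop('side16',315,195,385,260,10,'d16')
o,M=st()
"
```

```text
t 37.2 tcp [ 0.351  -0.1048  0.0297] j [-0.601 -0.515  2.391  0.248  0.849  0.981] open 0.026 F [-1.1  0.4  5.5]
x [ 0.4441 -0.0806 -0.8923] y [-0.1405 -0.9899  0.0195] z [-0.8849  0.1168 -0.4509]
```

View pics/d16.png

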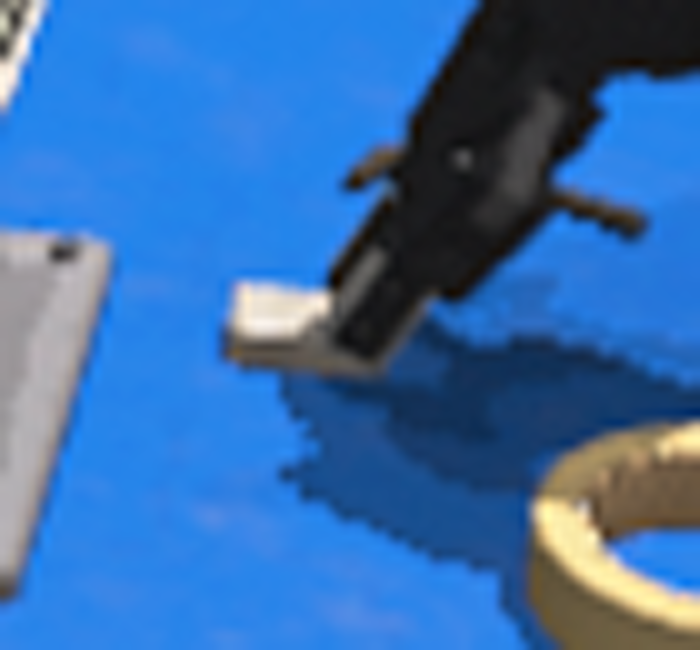

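```bash
python3 -c "
from goal import *
o,M=st()
q=ptz('side',315+235/10-.45,195+311/10-.45,.012); print(q)
a=np.array([.9837,-.18,0]); c=q-.0225*a; c[2]=.006; print('center',c,'rel',(M.T@(c-o['tcp_pos'])).round(4))
for P in ([.37,-.10,.075],[.404,-.088,.05],[.404,-.088,.032]): print(P,(M.T@(np.array(P)-o['tcp_pos'])).round(4))
# refine base edge from side14 img corner at crop(108,240),(15,595)
for x,y in[(108,240),(15,590)]: print('edge',ptz('side',315+x/10-.45,195+y/10-.45,.014))
"
```

```text
t 37.2 tcp [ 0.351  -0.1048  0.0297] j [-0.601 -0.515  2.391  0.248  0.849  0.981] open 0.026 F [-1.1  0.4  5.5]
x [ 0.4441 -0.0806 -0.8923] y [-0.1405 -0.9899  0.0195] z [-0.8849  0.1168 -0.4509]
[ 0.39589934 -0.10700912  0.012     ]
center [ 0.37376609 -0.10295912  0.006     ] rel [ 0.0311 -0.0055 -0.0092]
[0.37, -0.1, 0.075] [-0.0324 -0.0066 -0.0366]
[0.404, -0.088, 0.05] [ 0.0041 -0.0237 -0.0541]
[0.404, -0.088, 0.032] [ 0.0201 -0.0241 -0.0459]
edge [ 0.43258301 -0.14402474  0.014     ]
edge [0.45878615 0.05018025 0.014     ]
```

Emit:
step_arm:
  rows:
    - [[-0.025, -0.003, -0.015, 0, 0.015], [-0.032, -0.012, -0.04, 0, 0.015], [-0.015, -0.024, -0.06, 0, 0.015], [0.002, -0.024, -0.057, 0, 0.015], [0.006, -0.024, -0.055, 0, 0.015], [0.01, -0.024, -0.053, 0, 0.015], [0.014, -0.024, -0.051, 0, 0.015], [0.018, -0.024, -0.049, 0, 0.015], [0.022, -0.024, -0.047, 0, 0.015], [0.022, -0.024, -0.047, 0, 0.015]]
  squeeze: 30

```text
t: 38.45
tcp_pos: [0.4071, -0.0889, 0.0336]
tcp_rot: [-2.625, 0.202, 1.609]
wrist_force: [-11.7, 3.4, 15.8]
opening: 0.0256
```

```bash
python3 -c "
from goal import *
save('side','side17');crop('side17',285,185,365,250,10,'d17')
o,M=st()
"
```

```text
t 38.5 tcp [ 0.4071 -0.089   0.0336] j [-0.435 -0.355  2.292  0.169  0.751  1.175] open 0.0259 F [-11.5   3.8  15.8]
x [ 0.4481 -0.082  -0.8902] y [-0.141  -0.9898  0.0202] z [-0.8828  0.1165 -0.4551]
```

View pics/d17.png

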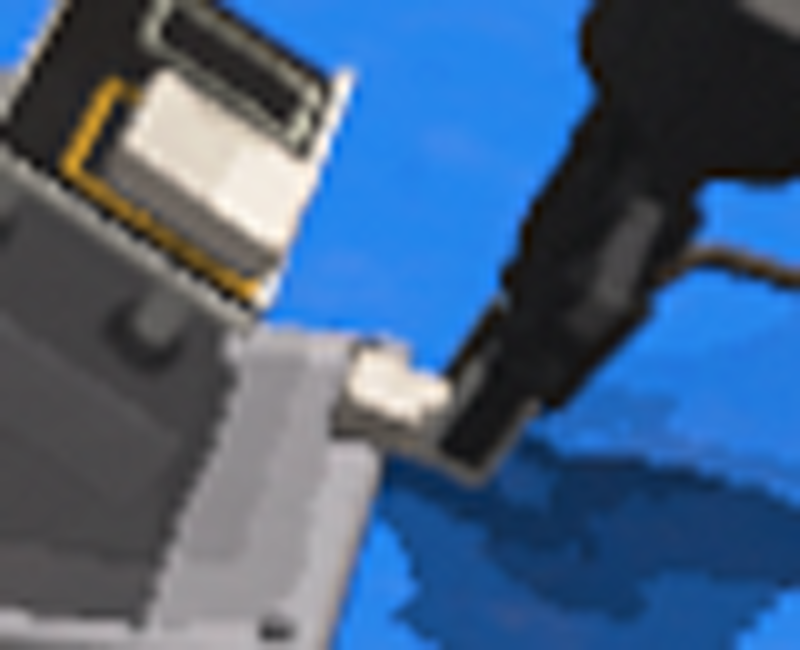

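```bash
python3 -c "
from goal import *
o,M=st()
M0=np.array([[.4445,-.1405,-.8847],[-.0803,-.9899,.1168],[-.8922,.0191,-.4513]])
c=bay['c']+R@np.array([.001,0,.008]); T=c-M0@np.array([.0271,0,-.0102]); print('T',T)
for P in (o['tcp_pos']+[0,0,-.004],[.37,-.09,.11],[.35,-.09,.22],T-.12*M0[:,0],T-.03*M0[:,0]): print(np.array(P).round(3),(M.T@(np.array(P)-o['tcp_pos'])).round(4))
"
```

```text
t 38.5 tcp [ 0.4071 -0.089   0.0336] j [-0.435 -0.355  2.292  0.169  0.751  1.175] open 0.0259 F [-11.5   3.8  15.8]
x [ 0.4481 -0.082  -0.8902] y [-0.141  -0.9898  0.0202] z [-0.8828  0.1165 -0.4551]
T [ 0.46231758 -0.09605979  0.14972103]
[ 0.407 -0.089  0.03 ] [ 0.0036 -0.0001  0.0018]
[ 0.37 -0.09  0.11] [-0.0846  0.0078 -0.0022]
[ 0.35 -0.09  0.22] [-0.1915  0.0128 -0.0346]
[ 0.409 -0.086  0.257] [-0.1981  0.0017 -0.1029]
[ 0.449 -0.094  0.176] [-0.1081  0.0016 -0.1026]
```

Emit:
step_arm:
  rows:
    - [[0.002, 0, 0.001, 0, 0.015], [0.004, 0, 0.002, 0, 0.015], [0.005, 0, 0.0025, 0, 0.015], [-0.04, 0.004, 0, 0, 0.015], [-0.09, 0.008, -0.004, 0, 0.015], [-0.14, 0.01, -0.02, 0, 0.015], [-0.18, 0.01, -0.045, 0, 0.015], [-0.19, 0.007, -0.08, 0, 0.015], [-0.18, 0.002, -0.103, 0, 0.015], [-0.15, 0.002, -0.103, 0, 0.015]]

```text
t: 39.75
tcp_pos: [0.4322, -0.0909, 0.2143]
tcp_rot: [-2.628, 0.203, 1.606]
wrist_force: [0.1, -0.2, -1.1]
opening: 0.026
```

```bash
python3 -c "
from goal import *
save('side','side18');crop('side18',265,145,355,220,8,'d18')
save('top','top18');crop('top18',260,185,360,260,8,'e18')
o,M=st()
c=bay['c']+R@np.array([.001,0,.006]); T=c-M@np.array([.0271,0,-.0102]); print('T',T)
print((M.T@(T-o['tcp_pos'])).round(4))
"
```

```text
t 39.85 tcp [ 0.4286 -0.0897  0.2069] j [-0.406 -0.473  1.996  0.11   1.171  1.281] open 0.0262 F [-0.5  0.2 -1.7]
x [ 0.4374 -0.0779 -0.8959] y [-0.1402 -0.99    0.0177] z [-0.8883  0.1179 -0.444 ]
T [ 0.46352153 -0.09626752  0.14819929]
[ 0.0684  0.0006 -0.0058]
```

View pics/d18.png

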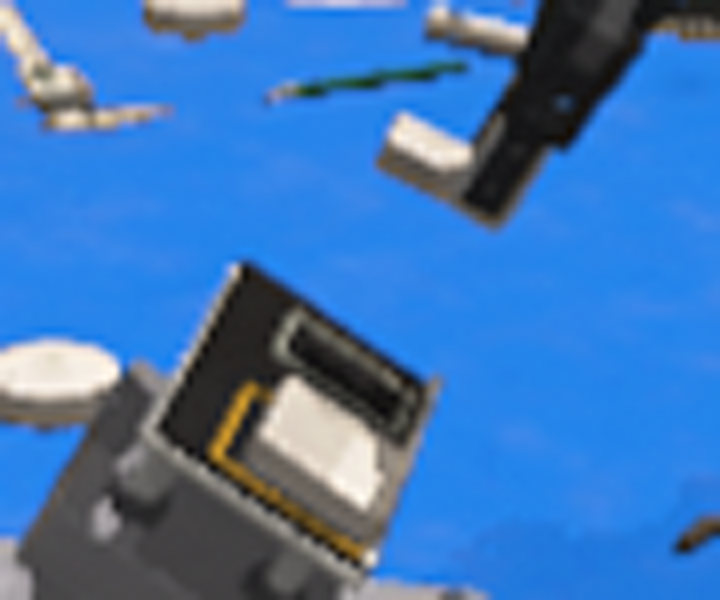

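View pics/e18.png

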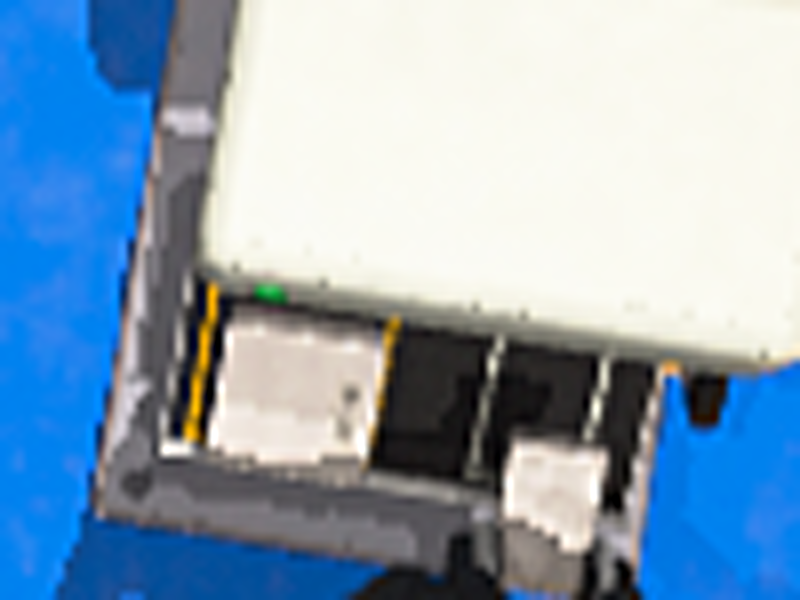

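Emit:
step_arm:
  rows:
    - [[0.012, 0, -0.002, 0, 0.015], [0.024, 0, -0.004, 0, 0.015], [0.036, 0, -0.005, 0, 0.015], [0.046, 0, -0.005, 0, 0.015], [0.053, 0, -0.005, 0, 0.015], [0.058, 0, -0.005, 0, 0.015], [0.062, 0, -0.005, 0, 0.015], [0.064, 0, -0.005, 0, 0.015], [0.066, 0, -0.005, 0, 0.015], [0.066, 0, -0.005, 0, 0.015]]

```text
t: 41.1
tcp_pos: [0.4635, -0.096, 0.1538]
tcp_rot: [-2.619, 0.2, 1.616]
wrist_force: [-0.2, 0.2, 0.4]
opening: 0.0261
```

```bash
python3 -c "
from goal import *
save('side','side19');crop('side19',265,145,355,220,8,'d19')
save('top','top19');crop('top19',260,185,360,260,8,'e19')
o,M=st()
c=bay['c']+R@np.array([.001,0,.006]); T=c-M@np.array([.0271,0,-.0102]); print('T',T)
print((M.T@(T-o['tcp_pos'])).round(4))
"
```

```text
t 41.2 tcp [ 0.4636 -0.096   0.154 ] j [-0.382 -0.347  2.024  0.108  1.008  1.288] open 0.0259 F [-0.4 -0.  -1. ]
x [ 0.4435 -0.0803 -0.8927] y [-0.1404 -0.9899  0.0193] z [-0.8852  0.1168 -0.4503]
T [ 0.46338851 -0.09621569  0.14804863]
[0.0052 0.0001 0.0028]
```

View pics/d19.png

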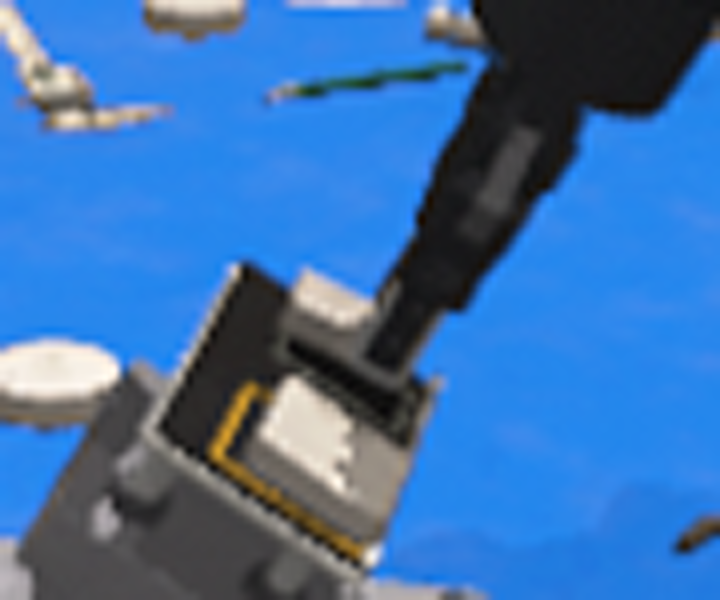

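View pics/e19.png

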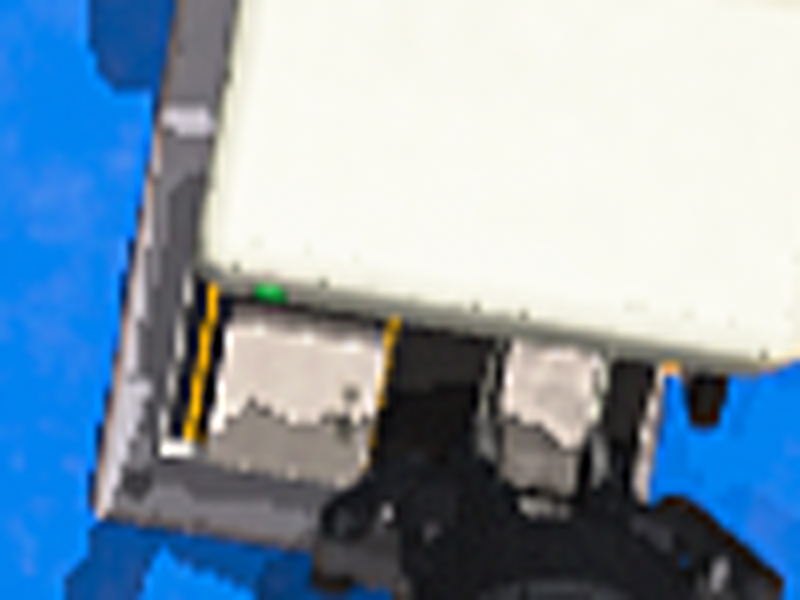

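Emit:
step_arm:
  rows:
    - [[0.002, 0, 0.001, 0, 0.015], [0.004, 0, 0.002, 0, 0.015], [0.006, 0, 0.003, 0, 0.015], [0.0065, 0, 0.003, 0, 0.015], [0.0065, 0, 0.003, 0, 0.03], [0.0065, 0, 0.003, 0, 0.036], [0.006, 0, 0.003, 0, 0.042], [0.004, 0, 0.003, 0, 0.042], [-0.005, 0, 0.003, 0, 0.042], [-0.03, 0, 0.003, 0, 0.042]]
  squeeze: 20

```text
t: 42.45
tcp_pos: [0.4467, -0.0929, 0.1785]
tcp_rot: [-2.617, 0.199, 1.619]
wrist_force: [0.4, 0.4, 0.4]
opening: 0.0422
```

```bash
python3 -c "
from goal import *
save('side','side20');crop('side20',265,145,355,220,8,'d20')
save('top','top20');crop('top20',260,185,360,260,8,'e20')
o,M=st()
"
```

```text
t 42.55 tcp [ 0.4486 -0.0938  0.183 ] j [-0.393 -0.413  2.011  0.109  1.082  1.285] open 0.0419 F [ 0.3 -0.2 -0.3]
x [ 0.4488 -0.0825 -0.8898] y [-0.1408 -0.9898  0.0208] z [-0.8825  0.1159 -0.4558]
```

View pics/d20.png

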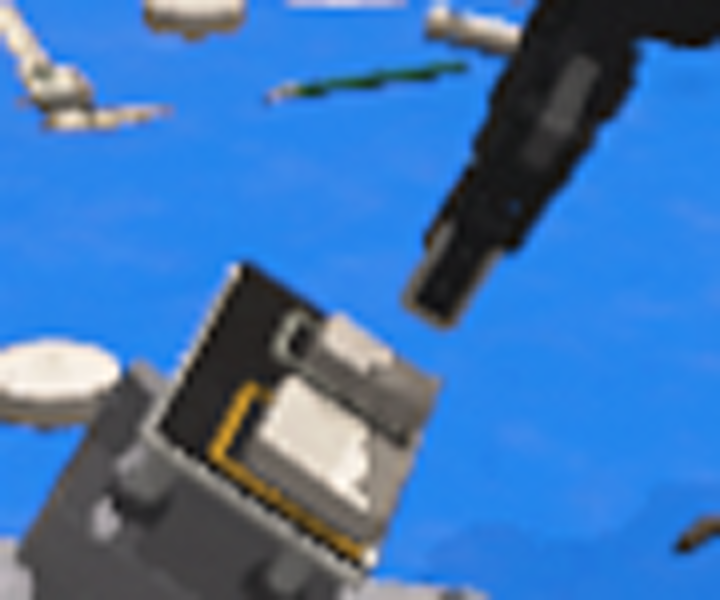

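View pics/e20.png

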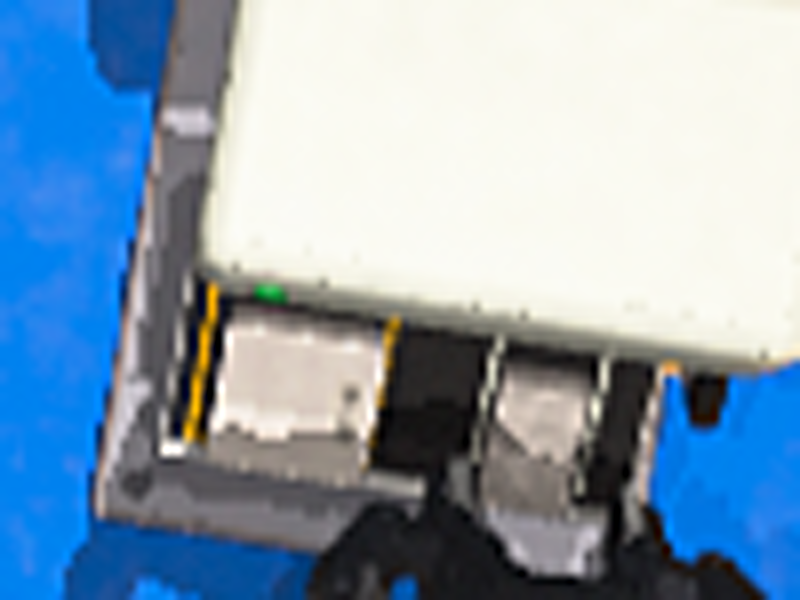

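Run:
```python
from goal import *
def ov_(n,name,u0,v0,k,out,h,w):
    im=np.load(f'pics/{name}.npz')['im'][v0:v0+h,u0:u0+w,::-1]; im=cv2.resize(im,None,fx=k,fy=k,interpolation=cv2.INTER_CUBIC)
    for b,hx,hy,t,dx in (('s',.025,.025,.013,-.0064),('c',.0225,.014,.012,-.0089)):
        for z,col in((t,(0,255,0)),(0,(0,0,255))):
            P=[proj(n,bay[b]+R@np.array([dx+sx*hx,sy*hy,z])) for sx,sy in((1,1),(1,-1),(-1,-1),(-1,1))]
            P=np.array([((u-u0+.5)*k,(v-v0+.5)*k) for u,v in P]).astype(np.int32); cv2.polylines(im,[P],True,col,1)
    cv2.imwrite(f'pics/{out}.png',im)
ov_('side','side20',270,165,12,'f20',60,60)
ov_('top','top20',275,205,10,'g20',55,75)
```

```text
(no output)
```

View pics/f20.png

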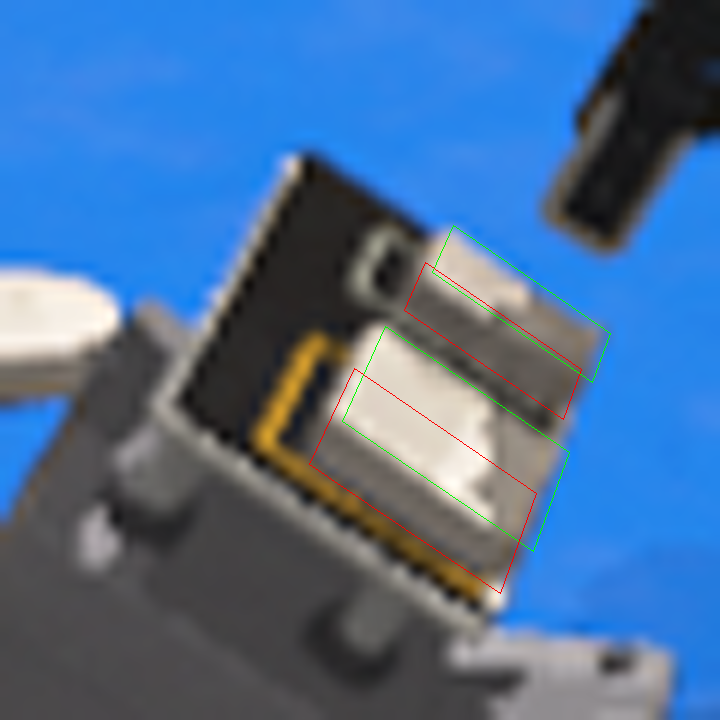

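View pics/g20.png

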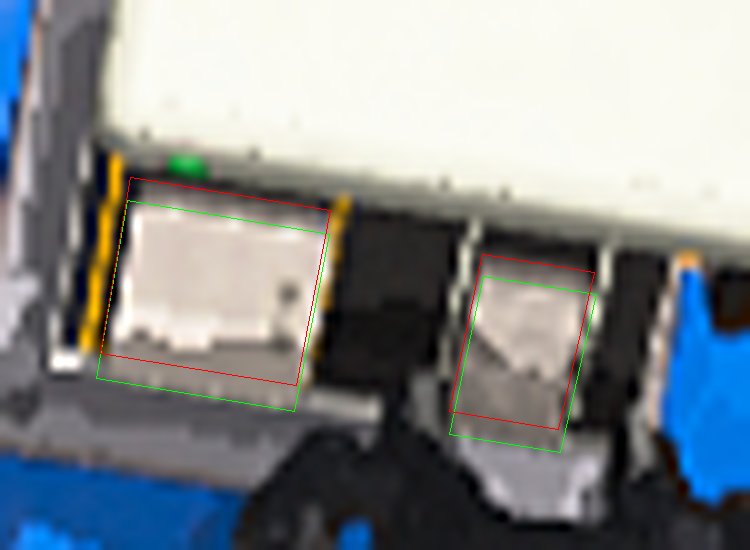

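```bash
python3 -c "
from goal import *
o,M=st()
c=bay['s']+R@np.array([-.003,-.002,.013]); T=c-.025*M[:,0]; print('T',T)
for P in (T-.05*M[:,0],T+.003*R[:,2],T): print(np.array(P).round(4),(M.T@(np.array(P)-o['tcp_pos'])).round(4))
print('per 10mm sink',(M.T@(-.01*R[:,2])).round(5))
"
```

```text
t 42.55 tcp [ 0.4486 -0.0938  0.183 ] j [-0.393 -0.413  2.011  0.109  1.082  1.285] open 0.0419 F [ 0.3 -0.2 -0.3]
x [ 0.4488 -0.0825 -0.8898] y [-0.1408 -0.9898  0.0208] z [-0.8825  0.1159 -0.4558]
T [ 0.47728526 -0.02129649  0.15451162]
[ 0.4548 -0.0172  0.199 ] [-0.0178 -0.0764 -0.0039]
[ 0.4757 -0.0211  0.1571] [ 0.0293 -0.0763 -0.0037]
[ 0.4773 -0.0213  0.1545] [ 0.0322 -0.0764 -0.0039]
per 10mm sink [ 0.00996 -0.00015 -0.00085]
```

Emit:
step_arm:
  rows:
    - [[-0.015, -0.015, 0, 0, 0.02], [-0.018, -0.05, -0.003, 0, 0.0], [-0.018, -0.0765, -0.004, 0, 0.0], [-0.01, -0.0765, -0.004, 0, 0.0], [0.002, -0.0765, -0.004, 0, 0.0], [0.012, -0.0765, -0.004, 0, 0.0], [0.02, -0.0765, -0.004, 0, 0.0], [0.025, -0.0765, -0.004, 0, 0.0], [0.029, -0.0765, -0.004, 0, 0.0], [0.029, -0.0765, -0.004, 0, 0.0]]

```text
t: 43.8
tcp_pos: [0.4747, -0.0204, 0.1534]
tcp_rot: [-2.619, 0.201, 1.616]
wrist_force: [-0.0, -0.5, 0.4]
opening: 0.0003
```

```bash
python3 -c "
from goal import *
save('side','side21');crop('side21',265,145,355,220,8,'d21')
o,M=st()
c=bay['s']+R@np.array([-.003,-.002,.013]); T=c-.025*M[:,0]
print((M.T@(T-o['tcp_pos'])).round(4))
"
```

```text
t 43.85 tcp [ 0.4748 -0.0203  0.1538] j [-0.155 -0.337  2.018 -0.013  0.994  1.556] open -0.0001 F [ 0.2 -0.5 -0.5]
x [ 0.4433 -0.0802 -0.8928] y [-0.1405 -0.9899  0.0191] z [-0.8853  0.1169 -0.4501]
[ 0.0005  0.0007 -0.0029]
```

View pics/d21.png

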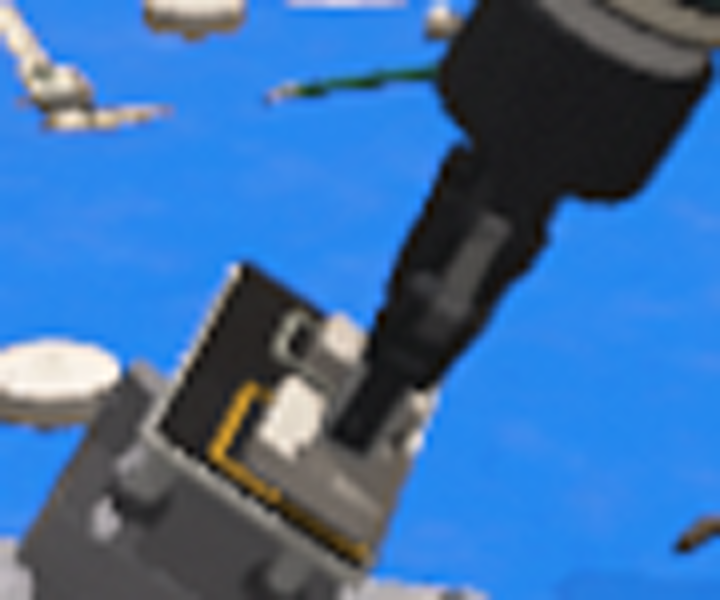

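Emit:
step_arm:
  rows:
    - [[0.001, 0, -0.002, 0, 0], [0.002, 0, -0.002, 0, 0], [0.004, 0, -0.002, 0, 0], [0.006, 0, -0.0025, 0, 0], [0.008, 0, -0.0027, 0, 0], [0.01, 0, -0.003, 0, 0], [0.012, 0, -0.003, 0, 0], [0.013, 0, -0.003, 0, 0], [0.014, 0, -0.003, 0, 0], [0.015, 0, -0.003, 0, 0]]

```text
t: 45.1
tcp_pos: [0.4837, -0.0216, 0.1437]
tcp_rot: [-2.62, 0.2, 1.615]
wrist_force: [-14.7, 2.0, 12.2]
opening: -0.0002
```

```bash
python3 -c "
from goal import *
save('side','side22');crop('side22',265,145,355,220,8,'d22')
o,M=st(); print('Fn',o['wrist_force']@R[:,2],'sink along n',(np.array([.4748,-.0203,.1538])-o['tcp_pos'])@R[:,2], 'Flift',(R.T@o['wrist_force']).round(1))
"
```

```text
t 45.15 tcp [ 0.4838 -0.0216  0.1437] j [-0.155 -0.304  2.016 -0.013  0.963  1.556] open 0.0004 F [-12.5   1.3  11.4]
x [ 0.4438 -0.08   -0.8925] y [-0.14   -0.99    0.0191] z [-0.8851  0.1164 -0.4506]
Fn 16.347373712213134 sink along n 0.013424885479347575 Flift [-4.6 -0.6 16.3]
```

View pics/d22.png

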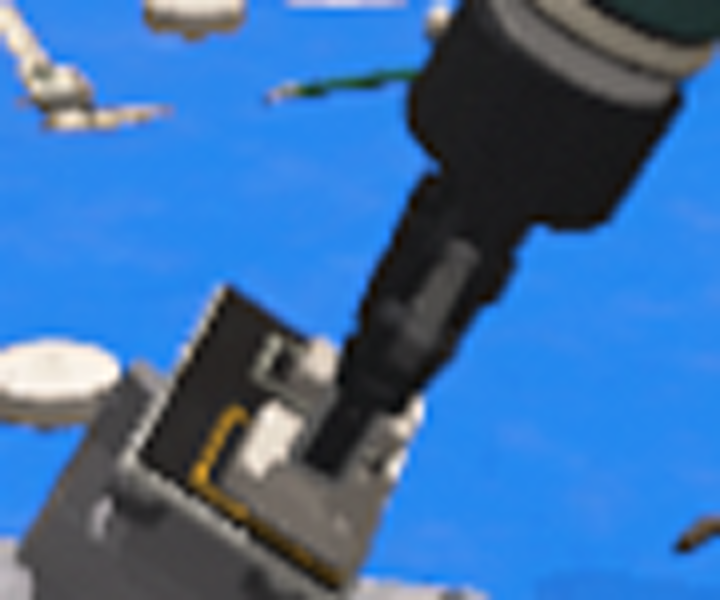

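Emit:
step_arm:
  rows:
    - [[0.0005, 0, 0, 0, 0], [0.001, 0, 0, 0, 0], [0.0015, 0, 0, 0, 0], [0.002, 0, 0, 0, 0], [0.0025, 0, 0, 0, 0], [0.003, 0, 0, 0, 0], [0.0035, 0, 0, 0, 0], [0.004, 0, 0, 0, 0], [0.004, 0, 0, 0, 0], [0.004, 0, 0, 0, 0]]

```text
t: 46.4
tcp_pos: [0.486, -0.0219, 0.1399]
tcp_rot: [-2.621, 0.2, 1.613]
wrist_force: [-8.6, 1.7, 8.6]
opening: 0.0003
```

```bash
cat > pr.py <<'E'
from goal import *
o,M=st(); print('Fn',o['wrist_force']@R[:,2],'sink along n',(np.array([.4748,-.0203,.1538])-o['tcp_pos'])@R[:,2], 'Flift',(R.T@o['wrist_force']).round(1))
E
python3 pr.py
```

```text
t 46.4 tcp [ 0.486  -0.0219  0.1399] j [-0.155 -0.296  2.017 -0.013  0.951  1.556] open 0.0003 F [-8.6  1.7  8.6]
x [ 0.4447 -0.08   -0.8921] y [-0.14  -0.99   0.019] z [-0.8847  0.1165 -0.4515]
Fn 11.968986656977082 sink along n 0.01776749866921939 Flift [-2.9  0.4 12. ]
```

Emit:
step_arm:
  rows:
    - [[0.0005, 0, 0, 0, 0], [0.001, 0, 0, 0, 0], [0.0015, 0, 0, 0, 0], [0.002, 0, 0, 0, 0], [0.0025, 0, 0, 0, 0], [0.003, 0, 0, 0, 0], [0.003, 0, 0, 0, 0], [0.003, 0, 0, 0, 0], [0.003, 0, 0, 0, 0], [0.003, 0, 0, 0, 0]]

```text
t: 47.65
tcp_pos: [0.4876, -0.0222, 0.1373]
tcp_rot: [-2.621, 0.2, 1.613]
wrist_force: [-7.2, 2.0, 7.7]
opening: 0.0
```

```bash
python3 pr.py
```

```text
t 47.65 tcp [ 0.4876 -0.0222  0.1373] j [-0.155 -0.289  2.019 -0.012  0.943  1.556] open 0.0 F [-7.2  2.   7.7]
x [ 0.4453 -0.08   -0.8918] y [-0.1401 -0.99    0.0188] z [-0.8844  0.1165 -0.452 ]
Fn 10.471290585120027 sink along n 0.020798561886184227 Flift [-2.2  0.9 10.5]
```

Emit:
step_arm:
  rows:
    - [[0.0005, 0, 0, 0, 0], [0.001, 0, 0, 0, 0], [0.0015, 0, 0, 0, 0], [0.002, 0, 0, 0, 0], [0.0025, 0, 0, 0, 0], [0.003, 0, 0, 0, 0], [0.0035, 0, 0, 0, 0], [0.0035, 0, 0, 0, 0], [0.0035, 0, 0, 0, 0], [0.0035, 0, 0, 0, 0]]

```text
t: 48.9
tcp_pos: [0.4892, -0.0224, 0.1347]
tcp_rot: [-2.622, 0.2, 1.612]
wrist_force: [-9.2, 2.6, 10.0]
opening: 0.0002
```

```bash
python3 pr.py
```

```text
t 48.9 tcp [ 0.4892 -0.0224  0.1347] j [-0.155 -0.283  2.019 -0.012  0.935  1.556] open 0.0002 F [-9.2  2.6 10. ]
x [ 0.4458 -0.08   -0.8916] y [-0.14   -0.99    0.0188] z [-0.8841  0.1164 -0.4525]
Fn 13.521202661782537 sink along n 0.023931599385730945 Flift [-2.7  1.2 13.5]
```

Emit:
step_arm:
  rows:
    - [[0.0005, 0, 0, 0, 0], [0.001, 0, 0, 0, 0], [0.0015, 0, 0, 0, 0], [0.002, 0, 0, 0, 0], [0.0025, 0, 0, 0, 0], [0.003, 0, 0, 0, 0], [0.003, 0, 0, 0, 0], [0.003, 0, 0, 0, 0], [0.003, 0, 0, 0, 0], [0.003, 0, 0, 0, 0]]

```text
t: 50.15
tcp_pos: [0.4898, -0.0224, 0.1341]
tcp_rot: [-2.621, 0.199, 1.613]
wrist_force: [-24.7, 5.2, 25.9]
opening: -0.0001
```

```bash
python3 pr.py
```

```text
t 50.15 tcp [ 0.4898 -0.0224  0.1341] j [-0.155 -0.28   2.018 -0.013  0.934  1.556] open -0.0001 F [-24.7   5.2  25.9]
x [ 0.4449 -0.0799 -0.892 ] y [-0.1397 -0.99    0.0191] z [-0.8846  0.1161 -0.4516]
Fn 35.27515823696583 sink along n 0.024728888554416822 Flift [-7.6  1.6 35.3]
```

Emit:
step_arm:
  rows:
    - [[0, 0, 0, 0, 0], [0, 0, 0, 0, 0], [0, 0, 0, 0, 0], [0, 0, 0, 0, 0], [0, 0, 0, 0, 0], [0, 0, 0, 0, 0], [0, 0, 0, 0, 0], [0, 0, 0, 0, 0], [0, 0, 0, 0, 0], [0, 0, 0, 0, 0]]

```text
t: 51.4
tcp_pos: [0.4898, -0.0224, 0.134]
tcp_rot: [-2.621, 0.199, 1.613]
wrist_force: [-25.3, 4.5, 25.4]
opening: -0.0003
```

```bash
python3 pr.py
```

```text
t 51.4 tcp [ 0.4898 -0.0224  0.134 ] j [-0.155 -0.28   2.018 -0.013  0.934  1.556] open -0.0003 F [-25.3   4.5  25.4]
x [ 0.4448 -0.08   -0.892 ] y [-0.1397 -0.99    0.0191] z [-0.8847  0.1161 -0.4516]
Fn 35.11651937506149 sink along n 0.024757967119685847 Flift [-8.3  0.7 35.1]
```

Emit:
step_arm:
  rows:
    - [[0, 0, 0, 0, 0], [0, 0, 0, 0, 0], [0, 0, 0, 0, 0], [0, 0, 0, 0, 0], [0, 0, 0, 0, 0], [0, 0, 0, 0, 0], [0, 0, 0, 0, 0], [0, 0, 0, 0, 0], [0, 0, 0, 0, 0], [0, 0, 0, 0, 0]]

```text
t: 52.65
tcp_pos: [0.4898, -0.0224, 0.134]
tcp_rot: [-2.621, 0.199, 1.613]
wrist_force: [-25.4, 4.2, 25.3]
opening: -0.0001
```

```bash
python3 pr.py
```

```text
t 52.65 tcp [ 0.4898 -0.0224  0.134 ] j [-0.155 -0.28   2.018 -0.013  0.934  1.556] open -0.0001 F [-25.4   4.2  25.3]
x [ 0.4448 -0.0799 -0.892 ] y [-0.1397 -0.99    0.019 ] z [-0.8846  0.1162 -0.4516]
Fn 35.118395505304306 sink along n 0.024759995378415826 Flift [-8.4  0.4 35.1]
```

Emit:
step_arm:
  rows:
    - [[-0.001, 0, 0, 0, 0], [-0.002, 0, 0, 0, 0], [-0.003, 0, 0, 0, 0], [-0.004, 0, 0, 0, 0], [-0.005, 0, 0, 0, 0], [-0.006, 0, 0, 0, 0], [-0.007, 0, 0, 0, 0], [-0.008, 0, 0, 0, 0], [-0.009, 0, 0, 0, 0], [-0.01, 0, 0, 0, 0]]

```text
t: 53.9
tcp_pos: [0.4853, -0.0221, 0.138]
tcp_rot: [-2.619, 0.2, 1.617]
wrist_force: [0.3, 0.4, -0.4]
opening: -0.0001
```

```bash
python3 -c "
from h import *
save('side','side23');crop('side23',265,145,355,220,8,'d23')"; python3 pr.py
```

```text
t 53.95 tcp [ 0.4853 -0.0222  0.1381] j [-0.156 -0.294  2.02  -0.013  0.95   1.556] open -0.0 F [ 0.1  0.1 -0.5]
x [ 0.4425 -0.0802 -0.8932] y [-0.1405 -0.9899  0.0193] z [-0.8857  0.117  -0.4493]
Fn -0.49179572870707416 sink along n 0.01896407086951924 Flift [-0.2  0.1 -0.5]
```

View pics/d23.png

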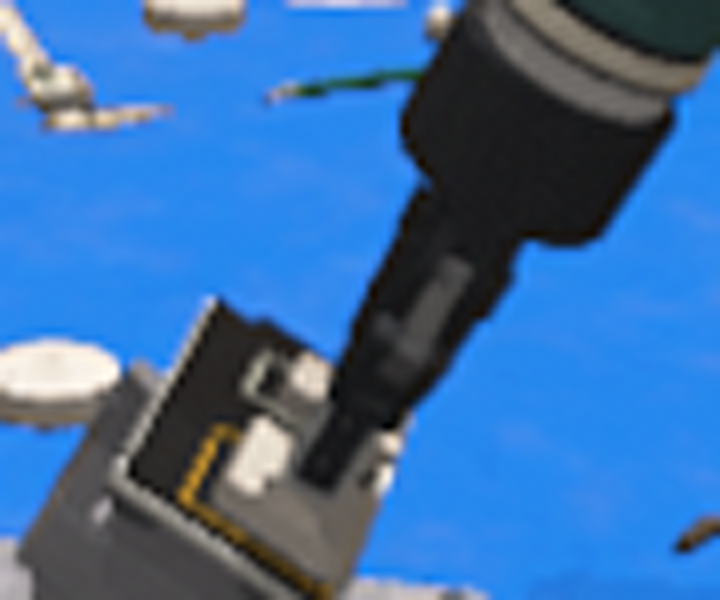

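Emit:
step_arm:
  rows:
    - [[-0.005, 0, 0, 0, 0], [-0.02, 0, 0, 0, 0], [-0.04, 0, 0, 0, 0], [-0.07, 0, 0, 0, 0], [-0.1, 0, 0, 0, 0], [-0.13, 0, 0, 0, 0], [-0.15, 0, 0, 0, 0], [-0.15, 0, 0, 0, 0], [-0.15, 0, 0, 0, 0], [-0.15, 0, 0, 0, 0]]

```text
t: 55.2
tcp_pos: [0.4188, -0.0101, 0.271]
tcp_rot: [-2.617, 0.2, 1.619]
wrist_force: [-0.4, -0.0, -0.5]
opening: 0.0002
```

```bash
python3 -c "
from h import *
save('side','side24');crop('side24',265,145,355,220,8,'d24')
save('top','top24');crop('top24',260,185,360,260,8,'e24')"; python3 pr.py
```

```text
t 55.3 tcp [ 0.4189 -0.0101  0.2712] j [-0.15  -0.534  1.906 -0.013  1.305  1.557] open 0.0008 F [-0.4 -0.6  0. ]
x [ 0.4412 -0.0799 -0.8938] y [-0.1404 -0.9899  0.0192] z [-0.8864  0.1171 -0.448 ]
Fn 0.1891586262884142 sink along n -0.12965149790947228 Flift [-0.3 -0.7  0.2]
```

View pics/d24.png

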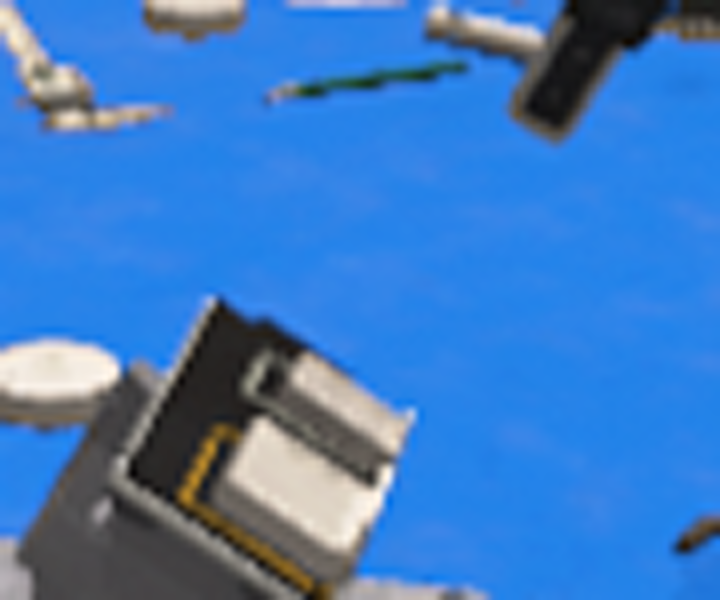

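View pics/e24.png

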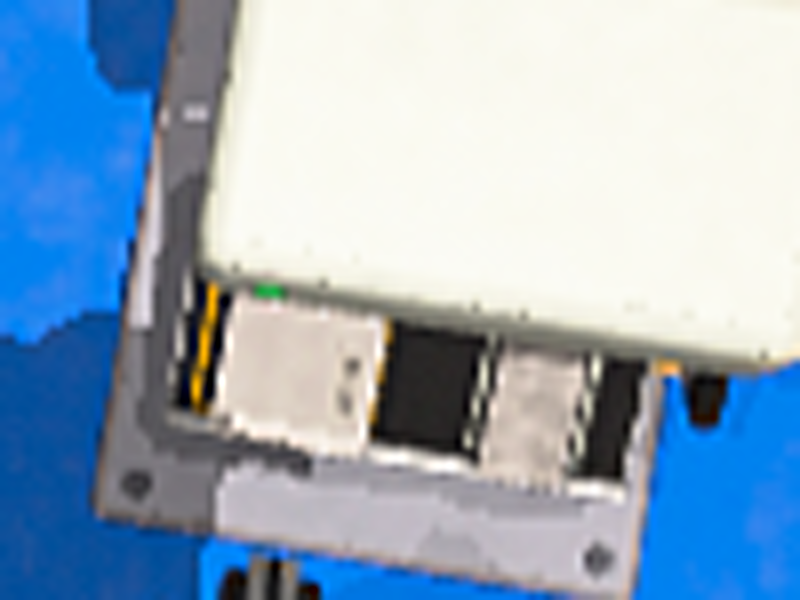

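The platform stays down without the tool touching it. The square block lies in the yellow outline at about (300,380) and the coupon in the white one at about (535,415) in the top crop. Handing in.

```bash
python3 -c "
from workcell import order
print(order.finish_job())"
```

```text
the job is handed in; nothing more can be done
None
```

I loaded both parts, pressed the platform down onto its catch, and handed the job in at about 55 s of the 67 s allowed. It gave no verdict.

**How it went**
- **Tilting the tool:** the moves only turn the tool about its own axis. I tilted it to about 27° by pushing repeatedly against the arm's reach limit, which left it about 5° off square to the slope.
- **Lost coupon:** I placed the coupon first. It bounced off onto the bench when the platform sprang up as I released the square block. I picked it up again, tipped it in the grip against the edge of the reader's base, and laid it back in the white outline.
- **Pressing:** I pressed through the square block until the platform stopped, with the wrist force at about 35 N. I held it there about 2.5 s, then let go slowly.

**Last checks**
- **Platform:** it stayed down unaided, with about 0 N at the wrist and an estimated sink of 18–20 mm.
- **Parts:** the final pictures show both lying flat and still on the platform in their outlines. Before pressing, each sat a few millimetres low towards the lip, which is inside the 15 mm limit. I did not re-measure them after the press.
- **Force peaks:** I only read the wrist force at the end of each move, so short peaks in between went unseen. The highest I read was about 36 N.
- **Bystanders:** nothing listed appeared to move in the pictures, but I did not measure this at the end.

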